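# Nest the medicine beakers and lock the trolley cradle

### The arm

A 6-joint arm with a two-finger parallel gripper is mounted at the origin on the work surface. World frame = base frame: x ahead of the robot, y to its left, z up, the work surface at z = 0. Lengths are in m, angles in rad, forces in N, time in s.
With the tool pointing down it reaches from about 0.35 to 0.875 m from the base axis. Payload 4.2 kg.
Tool frame: the origin (TCP) lies midway between the tips of the shut fingers; the grasp point (between the pads) lies 19 mm behind it; z points along the fingers, y is the direction in which the jaws open and shut (so a half turn about z gives the same grasp; the last joint's range is limited). The gripper opens to 87 mm and grips with 3 to 60 N. Pads are 19 mm wide; open, the fingers measure 117 mm over their backs; the gripper's body (75 mm by 190 mm) begins 51 mm behind the grasp point.
Start: joints at [1.404, 0.385, 0.008, 0, -1.194, -0.259], TCP at [0.258, 0.569, 0.223] pointing down, gripper open.
Joint ranges: [-3.14, 3.14], [-1.21, 2.06], [-1.07, 1.41], [-3.16, 2.05], [-2.99, -0.16], [-3.1, 3.1]. Speed limits (rad/s): [2.79, 2.79, 3.14, 3.14, 3.14, 3.14].

### API

Orientations are given as a 3x3 rotation matrix whose columns are the frame's x, y, z axes.
In Python, from station import * gives the robot as it stands.
- The arm moves only by the tool apply_moves, never from a script. Its argument "moves" is a list of rows, each a list of 5 numbers: the closure, from 0 (fully open) to 1 (shut), then the shift along the tool's x, y, z in m, then the turn about the tool's z in degrees. A call has 1 to 12 rows; each row is the pose to reach, as a shift and turn from the pose measured when the call began, along the tool's axes at that moment; what a row does not reach only later rows make up. A row lasts 1/10 s, in which the tool goes at most 50 mm and 8.59 degrees, less where a joint would pass 70% of its speed; a pose out of reach is approached as far as the arm can. A call with a gripper value outside its range is refused whole. The fingers move at their own pace and stop on an object; "newtons" is the grip in N (left out, the last holds). Time passes only in rows, so rows that repeat a pose let the fingers close. It gives the time, the measured TCP pose, the force and the opening at its end, in the units of the state.
- read_state(): the state, without advancing time (a new reading comes with each control period).
- snapshot(name): name is "side" or "top" or "wrist"; returns (picture, depth): 384x512x3 uint8, red, green, blue; 384x512 float32, m along the optical axis (not along the pixel's ray), 0 where there is no reading.
- camera_params(name): a dict with "camera_matrix" (3x3 intrinsics, pixels), "R" (3x3) and "t" (3): a world point X has camera coordinates R X + t. Camera axes: x right, y down, z forward; pixel columns grow to the right and rows downward; lengths in m; the calibration is good to about 2 mm. A picture is of the moment at which its call begins: read the wrist's pose just before it. camera_params takes no time and is no camera call; for the wrist camera it gives the pose at the moment of the call.
- job_done(): hands the job in, once; it reports no verdict.
The state is a dict: "t": time; "joint_positions": joint angles; "qvel": joint speeds; "effort": joint torques, N m; "tcp_pos": TCP position; "eef_rot": TCP orientation; "ft_force": force on the tool from outside, world axes, zero at the start; "ft_torque": the same for the moment, N m; "opening": finger opening in m.
Only numpy, scipy, OpenCV 4.12 (cv2) and the standard library are available. Lean on these libraries where they do the work, as an engineer would, in place of code of your own. Each camera call takes 0.05 s, during which the arm holds its last target. There are 200 camera calls.

### The job

Stack every loose white beaker, upright and nested fully home one inside another, in the round holder on the cradle's sliding carriage while it is still drawn out, and seat the knobbed cap flat on top of the stack. Then push the carriage fully in, drop the linchpin all the way through the two lined-up holes, and swing its ring down under the plates, over the pin's end, to lock it. Do not knock over the amber bottle, the saline bottle or the pill jar.

Things in the scene. Friction and masses are not known exactly. Their poses are not given: they have to be found in the camera images.
- beaker1: White open tapered plastic beaker, 84 mm high, 150 g, mostly in its foot; 3 to 5 are present, alike. Outside radius 20 mm at the foot, 27 mm at 50 mm height; there a shoulder steps out to a straight band, radius 33 mm (inside 30), from 50 to 84 mm height: grip it there. Nested, its shoulder rests on the rim below, 1.5 to 3 mm side play. Origin: centre of the foot's underside; z up.
- beaker2: White open tapered plastic beaker, 84 mm high, 150 g, mostly in its foot; 3 to 5 are present, alike. Outside radius 20 mm at the foot, 27 mm at 50 mm height; there a shoulder steps out to a straight band, radius 33 mm (inside 30), from 50 to 84 mm height: grip it there. Nested, its shoulder rests on the rim below, 1.5 to 3 mm side play. Origin: centre of the foot's underside; z up.
- beaker3: White open tapered plastic beaker, 84 mm high, 150 g, mostly in its foot; 3 to 5 are present, alike. Outside radius 20 mm at the foot, 27 mm at 50 mm height; there a shoulder steps out to a straight band, radius 33 mm (inside 30), from 50 to 84 mm height: grip it there. Nested, its shoulder rests on the rim below, 1.5 to 3 mm side play. Origin: centre of the foot's underside; z up.
- beaker4: White open tapered plastic beaker, 84 mm high, 150 g, mostly in its foot; 3 to 5 are present, alike. Outside radius 20 mm at the foot, 27 mm at 50 mm height; there a shoulder steps out to a straight band, radius 33 mm (inside 30), from 50 to 84 mm height: grip it there. Nested, its shoulder rests on the rim below, 1.5 to 3 mm side play. Origin: centre of the foot's underside; z up.
- beaker5: White open tapered plastic beaker, 84 mm high, 150 g, mostly in its foot; 3 to 5 are present, alike. Outside radius 20 mm at the foot, 27 mm at 50 mm height; there a shoulder steps out to a straight band, radius 33 mm (inside 30), from 50 to 84 mm height: grip it there. Nested, its shoulder rests on the rim below, 1.5 to 3 mm side play. Origin: centre of the foot's underside; z up.
- cap: Aluminium cap of the stack, 90 g, standing on the table: tapered plug (radius 22 mm at its foot, 27 mm at 25 mm), flange of radius 33 mm from 25 to 29 mm, round knob of 24 mm diameter from 29 to 64 mm: grip it there. Seated, the flange lies on the rim of the top beaker, 3 mm side play. Origin: centre of the plug's underside; z up.
- seat (a point): Centre of the rim of the round aluminium holder (inside radius 28.5 mm at the rim, outside 33 mm, rim 76 mm above the table) on the carriage. A beaker that is home in it has its origin 50 mm below this point; the k-th one above it is 34 mm x k higher. Axes as those of the dock.
- dock: Grey fixed base of the cradle, 360 mm long, 150 mm wide, lying on the table. Origin on the table right under the centre of the holder as it is when the carriage is home; x points away from the robot along the slide (the way the carriage is pushed in), y to the left, z up. Its back stop is 55 mm high.
- carriage (a joint): How far the aluminium carriage is drawn out towards the robot (along the dock's -x), in m: 0 fully home against its stop, 0.10 fully out. Slides with about 3 N of friction and stays where it is left.
- push_plate (a point): Middle of the top edge of the front face of the upright push plate (110 mm wide, top 92 mm and bottom 12 mm above the table) at the robot's end of the carriage, 85 mm before the holder's centre. Push this face along the dock's +x.
- lock_hole (a point): Top centre (110 mm above the table) of the lock hole, fixed to the dock, 130 mm to +y of the home holder. Two 8 mm plates with 16 mm holes, 2 mm apart: the carriage's above (lined up when home), the dock's below. Plates 28 mm wide (y), ending 14 mm to -x of the hole, carried from the +x side (arm to the carriage 26 to 40 mm beyond the hole); free on the robot's side for the ring.
- pin: Steel linchpin, upright in its rest, 120 g. Origin: on its axis at the collar's underside, which sits on the plate when home. Shank 12 mm thick, tapered tip 40 mm below; collar 22 mm across, 12 mm high; square head 16 x 16 mm (sides along x, y) from 12 to 58 mm up: grip it there. Ring hinged 6 mm up about y, open towards the pin's -x. In the lock the pin's x should point along the dock's x.
- ring (a joint): Angle of the linchpin's dark steel ring, rad: 0 level, reaching out to the pin's -x; negative raised (to -0.6); pi/2 hanging straight down, around and under the pin's end (stop at 1.6): locked. Stiff, it stays where it is left (about 0.035 N m, 0.7 N at the tab). Two bars 42 mm apart (6 mm thick), 46 mm long, with a flat tab across the end.
- ring_tab (a point): Middle of the ring's flat tab (18 x 45 x 5 mm), 53 mm from the hinge.
- pin_rest: Fixed grey block 50 x 50 x 55 mm with a 16 mm hole, in which the linchpin stands at the start. Origin: centre of its underside.
- amber_bottle: Bystander: amber bottle, 52 mm across, 110 mm high, origin at its underside.
- saline: Bystander: clear bottle, 60 mm across, 140 mm high, origin at its underside.
- pill_jar: Bystander: white capped jar, 50 mm across, 70 mm high, origin at its underside.

How it is judged:
By the outcome, as a careful person would: the job done as asked, in the order asked, and still so for the second after the job is handed in, with the robot touching nothing.
Of beaker1, beaker2, beaker3, beaker4, beaker5 only 3 to 5 are there at a start; the rules pass over those that are not, and their reading is None.
At some moment in a run one of beaker1, beaker2, beaker3, beaker4, beaker5 may be knocked a few centimetres aside while the robot is not near it.
It also fails if it takes over 210 s, if anything falls off the work surface, if the arm or the gripper's body presses on something with over 40 N, if the wrist force passes 120 N, or if a joint passes its speed limit or range.

## Working session

There is one attempt and no reset: what is moved stays moved. The work goes in short steps, Python scripts to look and compute and a tool call to move; the robot and the scene stay as the last step left them, time stands still between calls to the robot, and variables do not carry over. Pictures are saved under pics/ and viewed, about 12 in all and at most 16, crops included, and the job is handed in when it is done.

Besides the shell and the picture viewer there is one more tool, called after "Call:" as name(argument=value, ...) on one line, values as JSON. apply_moves: Moves the arm, as the interface text tells. Its arguments: {"type":"object","properties":{"moves":{"type":"array"},"newtons":{"type":"number"}},"required":["moves"]}

```bash
ls; mkdir -p pics; python3 - <<'E'
from station import *
import cv2,numpy as np
s=read_state();print(s['t'],s['tcp_pos'],s['eef_rot'],s['opening'])
for n in('top','side'):
    im,d=snapshot(n);cv2.imwrite(f'pics/{n}0.png',im[:,:,::-1]);np.savez(f'pics/{n}0.npz',im=im,d=d)
    c=camera_params(n);print(n,c['camera_matrix'],c['R'],c['t'],-c['R'].T@c['t'])
E
```

```text
pics
0.0 [0.25787849 0.5686471  0.22148082] [[ 9.10632093e-01 -4.13217312e-01 -8.03055512e-04]
 [-4.13218082e-01 -9.10629928e-01 -1.98774193e-03]
 [ 9.00829934e-05  2.14193865e-03 -9.99997702e-01]] 0.08690749128600263
top [[442.72560295   0.         257.88271793]
 [  0.         442.72560295 184.37001497]
 [  0.           0.           1.        ]] [[-0.00645059 -0.99995723 -0.00662843]
 [-0.99670527  0.00696528 -0.08080896]
 [ 0.08085167  0.00608532 -0.99670757]] [0.02327471 0.51788805 1.11816868] [0.42592608 0.01286206 1.15649145]
side [[375.2399195    0.         252.57592451]
 [  0.         375.2399195  190.94630987]
 [  0.           0.           1.        ]] [[ 0.89528507 -0.44529322 -0.01336368]
 [-0.33480917 -0.6527567  -0.67956715]
 [ 0.29388341  0.61288061 -0.73349158]] [-0.45228348  0.25104752  0.85117631] [ 0.23882906 -0.55919528  0.78889013]
```

View pics/top0.png

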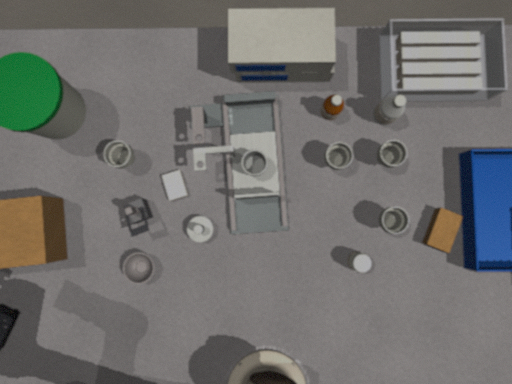

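View pics/side0.png

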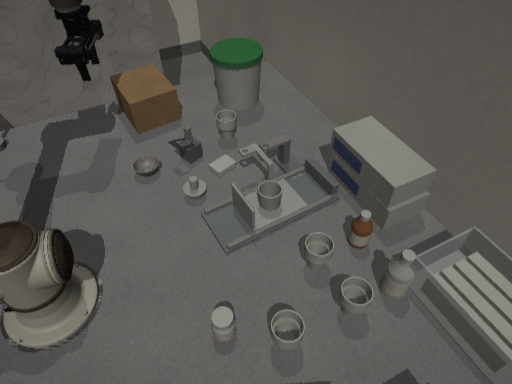

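The top view shows four loose beakers at px (118,154), (339,155), (393,152) and (395,220). The cap is at (200,229), the pin in its rest at (135,213) and the holder at (254,162). A grey bowl at (138,267) is clutter. The side view agrees. Next I'll measure these from depth.

```bash
cat > h.py <<'E'
from station import *
import numpy as np, cv2
def cloud(n,d,c=None):
    c=c or camera_params(n);K=c['camera_matrix'];v,u=np.mgrid[:384,:512]
    P=np.stack([(u-K[0,2])/K[0,0]*d,(v-K[1,2])/K[1,1]*d,d],-1)
    W=(P-c['t'])@c['R']; W[d==0]=np.nan; return W
def circ(W,uv,zlo,zhi,r=30):
    u,v=uv;S=W[max(v-r,0):v+r,max(u-r,0):u+r].reshape(-1,3)
    S=S[(S[:,2]>zlo)&(S[:,2]<zhi)]
    if len(S)<5:return None,len(S)
    (x,y),R=cv2.minEnclosingCircle(S[:,:2].astype(np.float32))
    A=np.c_[2*S[:,:2],np.ones(len(S))];f=np.linalg.lstsq(A,(S[:,:2]**2).sum(1),rcond=None)[0]
    return np.round([x,y,R,f[0],f[1],np.sqrt(f[2]+f[0]**2+f[1]**2),np.median(S[:,2])],4),len(S)
E
python3 - <<'E'
from h import *
z=np.load('pics/top0.npz');im,d=z['im'],z['d'];W=cloud('top',d)
for nm,uv,a,b in [('b118',(118,154),.075,.095),('b339',(339,155),.075,.095),('b393',(393,152),.075,.095),('b395',(395,220),.075,.095),('holder',(254,162),.066,.086),('bowl',(138,267),.02,.1),('capfl',(200,229),.022,.036),('knob',(200,229),.055,.075),('jar',(361,262),.06,.08),('amber',(333,105),.09,.12),('sal',(394,107),.12,.15)]:
    print(nm,circ(W,uv,a,b,20))
S=W[115:190,165:245]; print('heights mm');Z=np.nan_to_num(W[:,:,2]*1000).astype(int)
for v in range(100,172,3):print(v,Z[v,170:240:3])
print('rest')
for v in range(190,244,3):print(v,Z[v,112:170:3])
print('plate')
for v in range(184,206,2):print(v,Z[v,226:292:4])
print('dock rows', [(v,Z[v,215:300:3]) for v in (100,215,230)])
big=cv2.resize(im[80:250,100:300],None,fx=4,fy=3.5,interpolation=cv2.INTER_CUBIC)[:,:,::-1]
cv2.imwrite('pics/c1.png',np.clip(big*1.5,0,255))
E
```

```text
b118 (array([0.5915, 0.366 , 0.0342, 0.5914, 0.3656, 0.0314, 0.0822]), 141)
b339 (array([ 0.5838, -0.1787,  0.033 ,  0.5837, -0.1784,  0.0312,  0.0821]), 131)
b393 (array([ 0.5893, -0.3109,  0.0338,  0.5885, -0.3107,  0.0314,  0.0812]), 136)
b395 (array([ 0.4253, -0.3105,  0.0334,  0.425 , -0.3101,  0.0313,  0.0814]), 144)
holder (array([0.5687, 0.0295, 0.0327, 0.5683, 0.0295, 0.0301, 0.0746]), 160)
bowl (array([0.3092, 0.3232, 0.0403, 0.3092, 0.3219, 0.035 , 0.0311]), 341)
capfl (array([0.4055, 0.1693, 0.0331, 0.4054, 0.1696, 0.0251, 0.0281]), 446)
knob (array([0.4055, 0.1691, 0.0117, 0.4055, 0.1687, 0.0084, 0.0628]), 72)
jar (array([ 0.3211, -0.2305,  0.0222,  0.3214, -0.2303,  0.0161,  0.0682]), 280)
amber (array([ 0.7141, -0.1701,  0.0127,  0.7138, -0.1703,  0.0092,  0.1082]), 96)
sal (array([ 0.7025, -0.3133,  0.0145,  0.7025, -0.3124,  0.0105,  0.1382]), 134)
heights mm
100 [ 0 -2 -2  0 -3 -2 -5  1  0  0  0  0  1  0  0  1  0  5 54 52 55 55 53 54]
103 [ 1  0 -1  0  2  0  0 -2 -1  1  0 -1  0  0 -2 -4  0  0 18 39 37 33 36 32]
106 [ 1  1  1  0  1 -3 -3  2  8  7  7 10  8 12  9  9 11
[... 3845 characters left out ...]
 10  6  9  7  9  8 10 11  7  8 14 -1 -5]
202 [-3 17  7 13 12  5  7  9 14 11  2  5  5  8 15  0  0]
204 [ 1 18  7  7  6  9 11  5  6  7  8  7 10 11 17  0  0]
dock rows [(100, array([ 1,  0,  5, 54, 52, 55, 55, 53, 54, 54, 56, 52, 52, 50, 46, 51, 46,
       42, 39, 39, 19,  0,  0,  0,  0, -2, -6, -3, -2])), (215, array([-3, -3, -6, -1, -2, 19, 18,  9,  6,  4,  6,  9, 10,  7,  9, 12,  8,
       11,  7, 12, 11,  6,  9, 18,  0, -4, -3, -1,  0])), (230, array([-3,  0, -1, -6, -6, 10,  9,  9,  9,  8,  8,  9, 10,  7, 11, 13, 10,
        8,  9, 11,  8,  2,  6,  8,  1, -2,  0,  1,  0]))][ WARN:0@0.094] global loadsave.cpp:1063 imwrite_ Unsupported depth image for selected encoder is fallbacked to CV_8U.
```

View pics/c1.png

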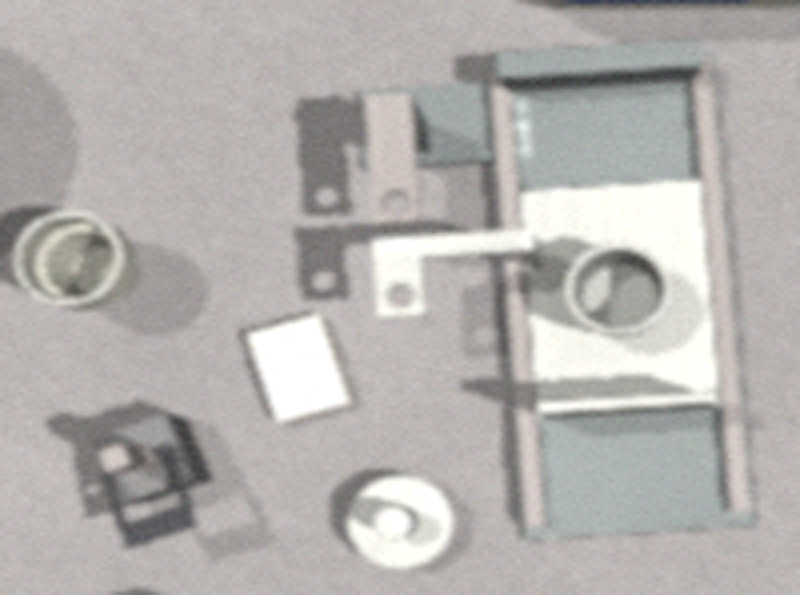

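The crop shows the dock lower plate's hole at about px (199,136) and the carriage's hole at about (200,164). The pin head is at about (130,211) with its ring raised toward the lower right, ending at (139,230). Now I'll work out the yaws and the obstacle heights.

```bash
python3 - <<'E'
from h import *
z=np.load('pics/top0.npz');im,d=z['im'],z['d'];W=cloud('top',d)
def sel(u0,u1,v0,v1,a,b):
    S=W[v0:v1,u0:u1].reshape(-1,3);return S[(S[:,2]>a)&(S[:,2]<b)]
def rect(n,S):
    r=cv2.minAreaRect((S[:,:2]*1000).astype(np.float32));print(n,np.round(r[0],1),np.round(r[1],1),round(r[2],2),'z',np.median(S[:,2]).round(4),len(S))
rect('box',sel(0,75,180,280,.03,.5));rect('can',sel(0,90,45,145,.05,.6))
rect('pushplate',sel(225,292,186,204,.084,.1))
rect('lockplate(carriage)',sel(190,212,143,175,.1,.12))
rect('arm',sel(205,236,143,156,.1,.12))
rect('dockplate',sel(190,212,104,146,.09,.108))
rect('rest',sel(115,165,192,225,.05,.0585))
rect('head',sel(120,140,200,220,.105,.12));S=sel(120,140,200,220,.105,.12);print(S.mean(0))
rect('ringall',sel(122,160,215,240,.06,.09));rect('tab',sel(122,160,225,240,.07,.09))
rect('backstop',sel(220,285,92,106,.048,.06)); rect('rails',sel(220,295,105,240,.013,.03))
rect('carr', sel(225,290,92,240,.005,.012))
# holes: dark pixels inside plates -> low-depth pixels
for n,(u0,u1,v0,v1),zz in(('dockhole',(192,208,130,143),.1),('carhole',(193,208,157,171),.11)):
    Z=W[v0:v1,u0:u1,2];m=Z<.05
    k,l,st,c=cv2.connectedComponentsWithStats(m.astype(np.uint8),connectivity=4);print(n,st.tolist(),c.round(2).tolist(),u0,v0)
E
```

```text
box [403.6 574.6] [160.3 108.8] 5.79 z 0.1187 4082
can [718.8 529.1] [179.7 134.6] 1.69 z 0.1904 5334
pushplate [488.2  24.1] [  8.2 106.6] 3.89 z 0.0904 152
lockplate(carriage) [579.8 152.2] [67.8 44.1] 1.92 z 0.1091 294
arm [596.2 113. ] [14.5 65.8] 4.09 z 0.1091 175
dockplate [657.7 165.4] [90.6 28.2] 4.05 z 0.0989 413
rest [451.5 327. ] [50.3 50.5] 21.47 z 0.0544 243
head [450.8 327.3] [15.5 16.1] 22.14 z 0.1123 48
[0.4509231  0.3264983  0.11199432]
ringall [422.8 316.3] [56.1 48.6] 20.09 z 0.0793 204
tab [409.4 312.3] [28.7 46.2] 18.9 z 0.0808 147
backstop [739.2  40.9] [ 23. 129.] 4.55 z 0.0539 402
rails [564.3  30.8] [335.9 149.3] 4.27 z 0.019 3718
carr [567.1  28.4] [377.5 152.8] 2.87 z 0.0087 2763
dockhole [[0, 0, 13, 13, 128], [12, 0, 4, 13, 44], [0, 5, 1, 8, 8], [4, 5, 6, 6, 28]] [[6.09, 5.6], [13.77, 5.55], [0.0, 8.5], [6.21, 7.82]] 192 130
carhole [[0, 0, 13, 14, 139], [12, 0, 3, 14, 30], [0, 3, 1, 11, 11], [4, 5, 6, 6, 30]] [[6.31, 6.19], [13.4, 6.5], [0.0, 8.0], [6.37, 7.37]] 193 157
```

Call:
apply_moves(moves=[[0,0.05,0.006,0,-8],[0,0.1,0.012,0,-16],[0,0.15,0.018,0,-24.4],[0,0.2,0.024,0,-24.4],[0,0.25,0.03,0,-24.4],[0,0.3,0.036,0,-24.4],[0,0.35,0.042,0.02,-24.4],[0,0.3875,0.0467,0.05,-24.4],[0,0.3875,0.0467,0.07,-24.4],[0,0.3875,0.0467,0.07,-24.4],[0,0.3875,0.0467,0.07,-24.4]], newtons=20)

```text
t: 1.2
tcp_pos: [0.5914, 0.3659, 0.1515]
eef_rot: [[1.0, 0.0, -0.001], [0.0, -1.0, -0.003], [-0.001, 0.003, -1.0]]
ft_force: [-0.1, 0.2, 0.3]
opening: 0.0871
```

```bash
python3 - <<'E'
from h import *
s=read_state();c=camera_params('wrist');im,d=snapshot('wrist');cv2.imwrite('pics/w1.png',im[:,:,::-1]);np.savez('pics/w1.npz',im=im,d=d,**c)
print(s['t'],s['tcp_pos'],s['eef_rot'],s['joint_positions']);W=cloud('wrist',d,c)
S=W.reshape(-1,3);S=S[(S[:,2]>.076)&(S[:,2]<.092)&(np.hypot(S[:,0]-.5915,S[:,1]-.366)<.06)]
print(len(S),S.mean(0),cv2.minEnclosingCircle(S[:,:2].astype(np.float32)))
E
```

```text
1.2 [0.5913622  0.36593144 0.15147364] [[ 9.99999219e-01  2.02280836e-04 -1.23346611e-03]
 [ 1.98590700e-04 -9.99995507e-01 -2.99106846e-03]
 [-1.23406560e-03  2.99082117e-03 -9.99994766e-01]] [ 0.78654478  0.55472444  0.10581408  0.00137372 -1.12487496  0.78385766]
1550 [0.59144078 0.36235406 0.08280623] ((0.5932870507240295, 0.3624391555786133), 0.03311542794108391)
```

View pics/w1.png

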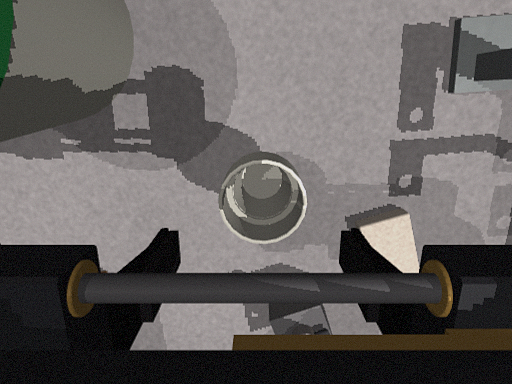

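The wrist view shows the beaker at px (263,198), midway between the fingers, so I can descend and grip.

Call:
apply_moves(moves=[[0,0,0,0.04,0],[0,0,0,0.08,0],[0,0,0,0.0985,0],[0,0,0,0.0985,0],[1,0,0,0.0985,0],[1,0,0,0.0985,0],[1,0,0,0.0985,0],[1,0,0,0.0985,0],[1,0,0,0.0985,0],[1,0,0,0.0985,0]], newtons=20)

```text
t: 2.25
tcp_pos: [0.5928, 0.3672, 0.0567]
eef_rot: [[1.0, 0.002, 0.004], [0.002, -1.0, 0.001], [0.004, -0.001, -1.0]]
ft_force: [0.1, -0.9, 6.1]
opening: 0.0671
```

Call:
apply_moves(moves=[[1,0,0,-0.04,0],[1,0,0,-0.09,0],[1,0,0,-0.14,0],[1,0,0.03,-0.145,0],[1,-0.004,0.07,-0.145,0],[1,-0.008,0.12,-0.145,0],[1,-0.012,0.17,-0.145,0],[1,-0.016,0.22,-0.145,0],[1,-0.02,0.27,-0.145,0],[1,-0.0243,0.31,-0.145,0],[1,-0.0243,0.3377,-0.145,0],[1,-0.0243,0.3377,-0.145,0]])

```text
t: 3.45
tcp_pos: [0.5676, 0.0263, 0.2012]
eef_rot: [[1.0, -0.003, 0.003], [-0.003, -1.0, 0.001], [0.003, -0.001, -1.0]]
ft_force: [0.8, 0.1, -1.3]
opening: 0.0669
```

```bash
python3 - <<'E'
from h import *
s=read_state();print(s['t'],s['tcp_pos'],s['ft_force'],s['opening'])
c=camera_params('wrist');im,d=snapshot('wrist');cv2.imwrite('pics/w2.png',im[:,:,::-1])
W=cloud('wrist',d,c)
S=W.reshape(-1,3);S=S[(S[:,2]>.068)&(S[:,2]<.084)&(np.hypot(S[:,0]-.5685,S[:,1]-.0295)<.045)]
print(len(S),cv2.minEnclosingCircle(S[:,:2].astype(np.float32)))
E
```

```text
3.45 [0.56755177 0.02634656 0.20117435] [ 0.83660195  0.13257621 -1.32009209] 0.06689499094868238
715 ((0.570446252822876, 0.02518899366259575), 0.03284236788749695)
```

View pics/w2.png

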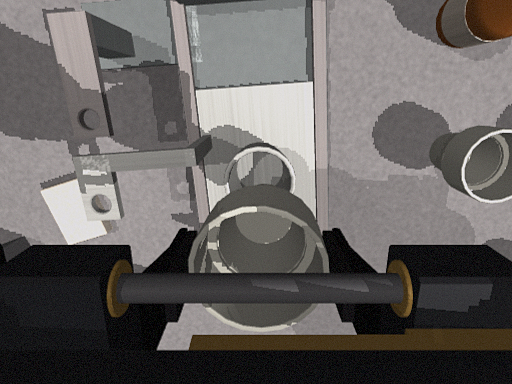

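The beaker is held upright in the jaws and the holder's rim is at about px (262,175). I'll lower it in steps.

Call:
apply_moves(moves=[[1,0.002,-0.001,0.03,0],[1,0.002,-0.001,0.06,0],[1,0.002,-0.001,0.08,0],[1,0.002,-0.001,0.09,0],[1,0.002,-0.001,0.1,0],[1,0.002,-0.001,0.107,0],[1,0.002,-0.001,0.111,0],[1,0.002,-0.001,0.111,0]])

```text
t: 4.3
tcp_pos: [0.5705, 0.0292, 0.0901]
eef_rot: [[1.0, -0.002, 0.004], [-0.002, -1.0, 0.001], [0.004, -0.001, -1.0]]
ft_force: [0.3, 0.5, -1.8]
opening: 0.067
```

Call:
apply_moves(moves=[[1,0,0,0.003,0],[1,0,0,0.006,0],[1,0,0,0.009,0],[1,0,0,0.009,0]])

```text
t: 4.7
tcp_pos: [0.5709, 0.0287, 0.0822]
eef_rot: [[1.0, -0.001, 0.005], [-0.001, -1.0, 0.0], [0.005, -0.0, -1.0]]
ft_force: [-0.8, -1.5, 3.8]
opening: 0.0669
```

Call:
apply_moves(moves=[[0,0,0,0,0],[0,0,0,0,0],[0,0,0,0,0],[0,0,0,-0.04,0],[0,0,0,-0.08,0],[0,0,0.04,-0.08,0],[0,0.004,0.09,-0.08,0],[0,0.008,0.14,-0.08,0],[0,0.013,0.19,-0.08,0],[0,0.013,0.207,-0.08,0],[0,0.013,0.207,-0.08,0]])

```text
t: 5.8
tcp_pos: [0.583, -0.1809, 0.1616]
eef_rot: [[1.0, -0.005, 0.004], [-0.005, -1.0, 0.0], [0.004, -0.0, -1.0]]
ft_force: [0.8, 0.1, -0.9]
opening: 0.0873
```

```bash
cat >> h.py <<'E'
def look(tag,pts):
    s=read_state();print(round(s['t'],2),s['tcp_pos'].round(4),s['ft_force'].round(1),round(s['opening'],4))
    for n in('top','wrist'):
        c=camera_params(n);im,d=snapshot(n);cv2.imwrite(f'pics/{n}{tag}.png',im[:,:,::-1]);np.savez(f'pics/{n}{tag}.npz',im=im,d=d,**c)
        W=cloud(n,d,c).reshape(-1,3)
        for nm,x,y,z,r in pts:
            S=W[(abs(W[:,2]-z)<.008)&(np.hypot(W[:,0]-x,W[:,1]-y)<r)]
            if len(S)>20:
                (a,b),R=cv2.minEnclosingCircle(S[:,:2].astype(np.float32));print(n,nm,np.round([a,b,R,np.median(S[:,2])],4),len(S))
B=[('b339',.5838,-.1786,.083,.055),('b393',.5889,-.3108,.083,.055),('b395',.4252,-.3103,.083,.055)]
E
python3 -c "
from h import *
look('3',B+[('stack',.5705,.028,.108,.05),('base',.5705,.028,.076,.04)])"
```

```text
5.8 [ 0.583  -0.1809  0.1616] [ 0.8  0.1 -0.9] 0.0873
top b339 [ 0.5716 -0.1831  0.0298  0.0825] 44
top b393 [ 0.5853 -0.315   0.0322  0.0816] 62
top b395 [ 0.424  -0.3108  0.0338  0.0816] 143
top stack [0.5697 0.0353 0.0317 0.108 ] 64
top base [0.5684 0.0309 0.0317 0.0774] 99
wrist b339 [ 0.5855 -0.183   0.0332  0.0839] 1480
wrist b393 [ 0.5906 -0.3153  0.0338  0.0831] 2037
wrist stack [0.576  0.001  0.0202 0.1063] 692
wrist base [0.5728 0.0172 0.031  0.0763] 1191
```

Call:
apply_moves(moves=[[0,0.0015,0,0.04,0],[0,0.0015,0,0.08,0],[0,0.0015,0,0.1066,0],[0,0.0015,0,0.1066,0],[1,0.0015,0,0.1066,0],[1,0.0015,0,0.1066,0],[1,0.0015,0,0.1066,0],[1,0.0015,0,0.1066,0],[1,0.0015,0,0.1066,0]])

```text
t: 6.8
tcp_pos: [0.5863, -0.1785, 0.057]
eef_rot: [[1.0, -0.002, 0.008], [-0.002, -1.0, 0.0], [0.008, -0.0, -1.0]]
ft_force: [0.8, 0.3, 5.3]
opening: 0.0642
```

Call:
apply_moves(moves=[[1,0,0,-0.03,0],[1,0,0,-0.07,0],[1,0,0,-0.12,0],[1,0,0,-0.153,0],[1,-0.004,-0.04,-0.153,0],[1,-0.008,-0.08,-0.153,0],[1,-0.012,-0.13,-0.153,0],[1,-0.0158,-0.18,-0.153,0],[1,-0.0158,-0.207,-0.153,0],[1,-0.0158,-0.207,-0.153,0],[1,-0.0158,-0.207,-0.153,0]])

```text
t: 7.9
tcp_pos: [0.5692, 0.0289, 0.2096]
eef_rot: [[1.0, -0.001, 0.007], [-0.001, -1.0, 0.0], [0.007, -0.0, -1.0]]
ft_force: [-0.8, -0.2, -1.4]
opening: 0.0648
```

```bash
python3 -c "
from h import *
look('4',B[1:]+[('stack',.5705,.028,.110,.05),('held',.5705,.028,.235,.05)])
z=np.load('pics/wrist4.npz');W=cloud('wrist',z['d'],z).reshape(-1,3);S=W[(np.hypot(W[:,0]-.5705,W[:,1]-.03)<.05)];print(np.histogram(S[:,2],np.arange(.05,.3,.01)))
"
```

```text
7.9 [0.5692 0.0289 0.2096] [-0.8 -0.2 -1.4] 0.0648
top b393 [ 0.5887 -0.3108  0.0335  0.0815] 140
top b395 [ 0.425  -0.3111  0.0336  0.0818] 138
top stack [0.5561 0.0306 0.0287 0.108 ] 42
top held [0.5586 0.0294 0.0312 0.2354] 43
wrist stack [0.5716 0.0268 0.0329 0.1103] 605
wrist held [0.5787 0.0269 0.0434 0.2361] 5028
(array([ 151,  133,  414,  238,  155,  274,  361,    0,    0,    0,   17,
       1539,  699,  859,  933, 1591, 1272, 2048, 4151,  700,  997,  577,
        854, 1249]), array([0.05, 0.06, 0.07, 0.08, 0.09, 0.1 , 0.11, 0.12, 0.13, 0.14, 0.15,
       0.16, 0.17, 0.18, 0.19, 0.2 , 0.21, 0.22, 0.23, 0.24, 0.25, 0.26,
       0.27, 0.28, 0.29]))
```

View pics/wrist4.png

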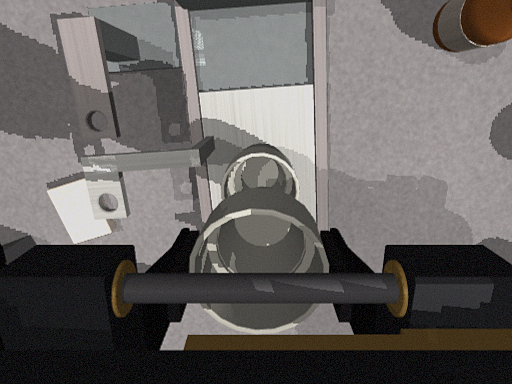

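It's held well and the first beaker is seated at px (262,180). Lowering the second one.

Call:
apply_moves(moves=[[1,0.001,0,0.03,0],[1,0.001,0,0.055,0],[1,0.001,0,0.07,0],[1,0.001,0,0.08,0],[1,0.001,0,0.086,0],[1,0.001,0,0.09,0],[1,0.001,0,0.094,0],[1,0.001,0,0.094,0]])

```text
t: 8.8
tcp_pos: [0.5719, 0.0271, 0.116]
eef_rot: [[1.0, -0.004, 0.009], [-0.004, -1.0, 0.0], [0.009, -0.001, -1.0]]
ft_force: [2.1, 0.5, 1.1]
opening: 0.0644
```

Call:
apply_moves(moves=[[0,0,0,0,0],[0,0,0,0,0],[0,0,0,0,0],[0,0,0,-0.05,0],[0,0,0.04,-0.06,0],[0,0,0.09,-0.06,0],[0,0.004,0.14,-0.06,0],[0,0.008,0.19,-0.06,0],[0,0.013,0.24,-0.06,0],[0,0.018,0.29,-0.06,0],[0,0.018,0.34,-0.06,0],[0,0.018,0.34,-0.06,0]])

```text
t: 10.0
tcp_pos: [0.5868, -0.3182, 0.1747]
eef_rot: [[1.0, -0.011, 0.007], [-0.011, -1.0, 0.0], [0.007, -0.0, -1.0]]
ft_force: [0.2, 0.8, -0.6]
opening: 0.0868
```

```bash
python3 -c "
from h import *
look('5',B[1:]+[('stack',.5705,.028,.142,.05)])"
```

```text
10.0 [ 0.5868 -0.3182  0.1747] [ 0.2  0.8 -0.6] 0.0868
top b393 [ 0.5726 -0.3263  0.0217  0.0818] 24
top b395 [ 0.4245 -0.3122  0.0327  0.0814] 87
top stack [0.5669 0.0295 0.0329 0.142 ] 137
wrist b393 [ 0.5903 -0.3153  0.033   0.0839] 1316
wrist b395 [ 0.4393 -0.3111  0.0301  0.0808] 472
```

Call:
apply_moves(moves=[[0,0.003,-0.005,0.03,0],[0,0.003,-0.005,0.07,0],[0,0.003,-0.005,0.11,0],[0,0.003,-0.005,0.12,0],[0,0.003,-0.005,0.12,0],[1,0.003,-0.005,0.12,0],[1,0.003,-0.005,0.12,0],[1,0.003,-0.005,0.12,0],[1,0.003,-0.005,0.12,0],[1,0.003,-0.005,0.12,0]])

```text
t: 11.1
tcp_pos: [0.5922, -0.3095, 0.0569]
eef_rot: [[1.0, -0.006, 0.011], [-0.006, -1.0, -0.0], [0.011, 0.0, -1.0]]
ft_force: [-0.1, -0.1, 5.1]
opening: 0.0651
```

Call:
apply_moves(moves=[[1,0,0,-0.03,0],[1,0,0,-0.07,0],[1,0,0,-0.12,0],[1,0,0,-0.17,0],[1,-0.004,-0.04,-0.183,0],[1,-0.008,-0.09,-0.183,0],[1,-0.012,-0.14,-0.183,0],[1,-0.016,-0.19,-0.183,0],[1,-0.0217,-0.24,-0.183,0],[1,-0.0217,-0.29,-0.183,0],[1,-0.0217,-0.338,-0.183,0],[1,-0.0217,-0.338,-0.183,0]])

```text
t: 12.3
tcp_pos: [0.57, 0.0337, 0.2389]
eef_rot: [[1.0, -0.0, 0.009], [-0.0, -1.0, 0.001], [0.009, -0.001, -1.0]]
ft_force: [-0.4, 0.3, -1.9]
opening: 0.0654
```

```bash
python3 -c "
from h import *
look('6',B[2:]+[('stack',.5705,.028,.144,.05)])"
```

```text
12.3 [0.57   0.0337 0.2389] [-0.4  0.3 -1.9] 0.0654
top b395 [ 0.4254 -0.3105  0.0333  0.0814] 140
top stack [0.5586 0.0264 0.0308 0.1428] 48
wrist stack [0.5692 0.0256 0.0326 0.1442] 595
```

Call:
apply_moves(moves=[[1,-0.001,0.005,0.02,0],[1,-0.001,0.005,0.045,0],[1,-0.001,0.005,0.062,0],[1,-0.001,0.005,0.072,0],[1,-0.001,0.005,0.08,0],[1,-0.001,0.005,0.085,0],[1,-0.001,0.005,0.089,0],[1,-0.001,0.005,0.089,0]])

```text
t: 13.2
tcp_pos: [0.5778, 0.0243, 0.1584]
eef_rot: [[1.0, -0.001, 0.03], [-0.001, -1.0, -0.0], [0.03, 0.0, -1.0]]
ft_force: [2.2, 0.3, 19.6]
opening: 0.0657
```

Call:
apply_moves(moves=[[1,-0.005,0.0,-0.02,0],[1,-0.009,0.0,-0.04,0],[1,-0.009,0.0,-0.06,0],[1,-0.009,0,-0.07,0],[1,-0.009,0,-0.07,0]])

```text
t: 13.7
tcp_pos: [0.5676, 0.0238, 0.2297]
eef_rot: [[0.999, -0.002, 0.033], [-0.002, -1.0, 0.001], [0.033, -0.001, -0.999]]
ft_force: [0.2, -0.2, -0.8]
opening: 0.0654
```

```bash
python3 -c "
from h import *
look('7',B[2:]+[('stack',.5705,.028,.144,.05)])"
```

```text
13.7 [0.5676 0.0238 0.2297] [ 0.2 -0.2 -0.8] 0.0654
top b395 [ 0.4249 -0.3105  0.0333  0.0817] 145
top stack [0.5494 0.0289 0.0289 0.1424] 47
wrist stack [0.5659 0.0248 0.0329 0.1442] 641
```

View pics/wrist7.png

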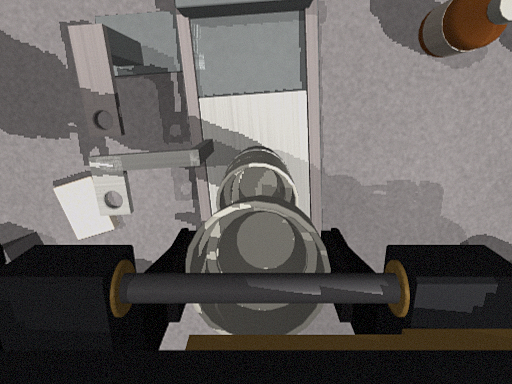

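The third beaker jammed about 7 mm short of home, so I've raised it again. I'll check the rim tilts and centres before retrying.

```bash
python3 - <<'E'
from h import *
def rim(W,x,y,z0,z1,r0=.0285,r1=.036,n=3):
    S=W[(W[:,2]>z0)&(W[:,2]<z1)&(np.hypot(W[:,0]-x,W[:,1]-y)<.05)]
    for _ in range(2):
        (a,b),R=cv2.minEnclosingCircle(S[:,:2].astype(np.float32)); 
        rr=np.hypot(S[:,0]-a,S[:,1]-b);S=S[(rr>.027)&(rr<.036)]
    A=np.c_[S[:,0]-a,S[:,1]-b,np.ones(len(S))];p=np.linalg.lstsq(A,S[:,2],rcond=None)[0]
    rs=abs(S[:,2]-A@p)<.003;p=np.linalg.lstsq(A[rs],S[rs,2],rcond=None)[0]
    print(np.round([a,b,R],4),'slope',p[:2].round(4),'z',p[2].round(4),len(S))
for t in '4567':
    for n in('wrist','top'):
        z=np.load(f'pics/{n}{t}.npz');W=cloud(n,z['d'],z).reshape(-1,3)
        zz=.110 if t=='4' else .144
        try:
            print(t,n,'stack',end=' ');rim(W,.568,.028,zz-.007,zz+.005)
        except Exception as e:print(e)
        if n=='wrist' and t!='5':
            q={'4':(.2365),'6':.2665,'7':.257}[t];print('  held',end=' ');
            rim(W,.565,.027,q-.012,q+.012)
E
```

```text
4 wrist stack [0.5716 0.0268 0.0329] slope [-0.0048  0.0009] z 0.1104 588
  held [0.5792 0.027  0.0361] slope [ 0.0937 -0.0164] z 0.2367 1255
4 top stack [0.5561 0.0306 0.0287] slope [-0.1597 -0.028 ] z 0.1086 3
5 wrist stack [0. 0. 0.] slope [0. 0.] z 0.0 0
5 top stack [0.5669 0.0295 0.0329] slope [-0.0019  0.0069] z 0.1422 123
6 wrist stack [0.5692 0.0256 0.0326] slope [-0.0027  0.0042] z 0.1442 585
  held [0.579  0.0298 0.036 ] slope [ 0.0433 -0.0202] z 0.2658 1248
6 top stack [0.5586 0.0264 0.0308] slope [-0.0641  0.0101] z 0.1426 8
7 wrist stack [0.5658 0.0248 0.0329] slope [-0.0111 -0.0001] z 0.1445 620
  held [0.576  0.0231 0.036 ] slope [-0.1704 -0.033 ] z 0.2584 1700
7 top stack [0.5494 0.0289 0.0289] slope [-0.0039 -0.0436] z 0.1439 3
```

```bash
python3 - <<'E'
from h import *
R=read_state()['eef_rot']
for t,tcp,tx in(('4',(.5692,.0289,.2096),.007),('6',(.57,.0337,.2389),.009),('7',(.5676,.0238,.2297),.033)):
    z=np.load(f'pics/wrist{t}.npz');W=cloud('wrist',z['d'],z).reshape(-1,3)
    D=W-np.array(tcp)
    S=D[(np.hypot(D[:,0],D[:,1])<.03)&(D[:,2]<-.03)&(D[:,2]>-.056)]
    h,e=np.histogram(S[:,2],np.arange(-.058,-.03,.002));print(t,h)
    k=e[np.argmax(h)]+.001
    S=S[abs(S[:,2]-k)<.004];A=np.c_[S[:,:2],np.ones(len(S))]
    for _ in range(4):
        p=np.linalg.lstsq(A,S[:,2],rcond=None)[0];m=abs(S[:,2]-A@p)<.0015;S,A=S[m],A[m]
    (a,b),r=cv2.minEnclosingCircle(S[:,:2].astype(np.float32))
    print('  floor rel tcp',np.round([a,b,r],4),'slope',p.round(4),'tool tilt',tx,len(S))
E
```

```text
4 [   0    4    7    6    4    2  104 1162  239  129  138  135  137  154]
  floor rel tcp [-0.0034 -0.0038  0.0193] slope [-0.0209 -0.0378 -0.0431] tool tilt 0.007 1388
6 [  0   6   7  12  14   4  50 892 431 127 127 126 142 157]
  floor rel tcp [-0.0012 -0.0065  0.0211] slope [-0.0212 -0.0519 -0.0429] tool tilt 0.009 1260
7 [  0   0   0   0   0   0   0  11 333 762 844 609 145  77]
  floor rel tcp [-0.0127 -0.0046  0.0195] slope [-0.1925 -0.0709 -0.0402] tool tilt 0.033 2379
```

The held beaker has pitched about 10° about the jaw axis. I had corrected y from a reading taken before the arm settled. I'll stand it on free table at (0.56, -0.17) to re-level it, then regrasp.

Call:
apply_moves(moves=[[1,0,0.05,0,0],[1,0,0.1,0,0],[1,-0.005,0.15,0,0],[1,-0.01,0.194,0,0],[1,-0.01,0.194,0.04,0],[1,-0.01,0.194,0.08,0],[1,-0.01,0.194,0.12,0],[1,-0.01,0.194,0.15,0],[1,-0.01,0.194,0.165,0],[1,-0.01,0.194,0.172,0],[1,-0.01,0.194,0.172,0],[1,-0.01,0.194,0.172,0]])

```text
t: 15.0
tcp_pos: [0.5609, -0.17, 0.0549]
eef_rot: [[1.0, -0.002, 0.028], [-0.002, -1.0, 0.0], [0.028, -0.0, -1.0]]
ft_force: [-0.1, -0.2, -1.3]
opening: 0.0652
```

Call:
apply_moves(moves=[[0,0,0,0,0],[0,0,0,0,0],[0,0,0,0,0],[0,0,0,-0.04,0],[0,0,0,-0.09,0],[0,0,0,-0.11,0],[0,0,0,-0.11,0],[0,0,0,-0.11,0]])

```text
t: 15.8
tcp_pos: [0.5576, -0.1699, 0.1653]
eef_rot: [[1.0, -0.002, 0.029], [-0.002, -1.0, 0.001], [0.029, -0.001, -1.0]]
ft_force: [-0.0, 0.2, -0.7]
opening: 0.0872
```

```bash
python3 -c "
from h import *
look('8',[('b3',.56,-.17,.083,.055),B[2],('stack',.5685,.028,.142,.05)])"
```

```text
15.8 [ 0.5576 -0.1699  0.1653] [-0.   0.2 -0.7] 0.0872
top b3 [ 0.5335 -0.1698  0.03    0.0814] 54
top b395 [ 0.4249 -0.3108  0.0334  0.0815] 142
wrist b3 [ 0.5464 -0.1732  0.0331  0.0839] 1448
```

Call:
apply_moves(moves=[[0,-0.0137,-0.001,0.02,0],[0,-0.0137,-0.001,0.06,0],[0,-0.0137,-0.001,0.1,0],[0,-0.0137,-0.001,0.107,0],[0,-0.0137,-0.001,0.107,0],[0,-0.0137,-0.001,0.107,0],[1,-0.0137,-0.001,0.107,0],[1,-0.0137,-0.001,0.107,0],[1,-0.0137,-0.001,0.107,0],[1,-0.0137,-0.001,0.107,0]], newtons=35)

```text
t: 16.9
tcp_pos: [0.5462, -0.169, 0.0572]
eef_rot: [[1.0, -0.002, 0.027], [-0.002, -1.0, 0.0], [0.027, -0.0, -1.0]]
ft_force: [0.2, 0.4, 2.4]
opening: 0.0647
```

Call:
apply_moves(moves=[[1,0,0,-0.03,0],[1,0,0,-0.08,0],[1,0,0,-0.13,0],[1,0.005,0,-0.17,0],[1,0.01,-0.03,-0.183,0],[1,0.015,-0.07,-0.183,0],[1,0.02,-0.11,-0.183,0],[1,0.0262,-0.15,-0.183,0],[1,0.0262,-0.185,-0.183,0],[1,0.0262,-0.198,-0.183,0],[1,0.0262,-0.198,-0.183,0],[1,0.0262,-0.198,-0.183,0]])

```text
t: 18.1
tcp_pos: [0.5675, 0.0285, 0.2406]
eef_rot: [[1.0, -0.002, 0.026], [-0.002, -1.0, -0.0], [0.026, -0.0, -1.0]]
ft_force: [0.5, -0.4, -2.2]
opening: 0.0645
```

Call:
apply_moves(moves=[[1,0,0,0,0],[1,0,0,0,0],[1,0,0,0,0]])

```text
t: 18.4
tcp_pos: [0.5675, 0.0276, 0.2406]
eef_rot: [[1.0, -0.003, 0.026], [-0.003, -1.0, -0.0], [0.026, 0.0, -1.0]]
ft_force: [0.5, -0.6, -1.1]
opening: 0.0645
```

```bash
cat >> h.py <<'E'
def floor(t):
    s=read_state();z=np.load(f'pics/wrist{t}.npz');W=cloud('wrist',z['d'],z).reshape(-1,3);D=W-s['tcp_pos']
    S=D[(np.hypot(D[:,0],D[:,1])<.03)&(D[:,2]<-.03)&(D[:,2]>-.056)]
    h,e=np.histogram(S[:,2],np.arange(-.058,-.03,.002));k=e[np.argmax(h)]+.001
    S=S[abs(S[:,2]-k)<.004];A=np.c_[S[:,:2],np.ones(len(S))]
    for _ in range(4):
        p=np.linalg.lstsq(A,S[:,2],rcond=None)[0];m=abs(S[:,2]-A@p)<.0015;S,A=S[m],A[m]
    (a,b),r=cv2.minEnclosingCircle(S[:,:2].astype(np.float32));print('floor rel tcp',np.round([a,b,r],4),'slope',p.round(4),'tool z',s['eef_rot'][:,2].round(3))
E
python3 -c "
from h import *
look('9',[B[2],('stack',.5685,.028,.144,.05)]);floor('9')"
```

```text
18.4 [0.5675 0.0276 0.2406] [ 0.5 -0.6 -1.1] 0.0645
top b395 [ 0.4256 -0.3105  0.0335  0.0813] 136
top stack [0.5576 0.0277 0.0308 0.1421] 52
wrist stack [0.5677 0.0243 0.0328 0.1441] 535
floor rel tcp [-0.0016 -0.003   0.0197] slope [-0.0176 -0.0286 -0.0432] tool z [ 0.026  0.    -1.   ]
```

Call:
apply_moves(moves=[[1,-0.0005,-0.001,0.02,0],[1,-0.0005,-0.001,0.04,0],[1,-0.0005,-0.001,0.055,0],[1,-0.0008,-0.001,0.066,0],[1,-0.0008,-0.001,0.074,0],[1,-0.0008,-0.001,0.078,0],[1,-0.0008,-0.001,0.078,0],[1,-0.0008,-0.001,0.078,0]])

```text
t: 19.3
tcp_pos: [0.5691, 0.0289, 0.1633]
eef_rot: [[1.0, -0.003, 0.027], [-0.003, -1.0, 0.0], [0.027, -0.0, -1.0]]
ft_force: [-0.1, -0.2, -2.0]
opening: 0.0647
```

Call:
apply_moves(moves=[[1,0,0,0.003,0],[1,0,0,0.006,0],[1,0,0,0.009,0],[1,0,0,0.012,0],[1,0,0,0.013,0],[1,0,0,0.013,0]])

```text
t: 19.9
tcp_pos: [0.57, 0.0288, 0.1513]
eef_rot: [[1.0, -0.003, 0.029], [-0.003, -1.0, -0.0], [0.029, 0.0, -1.0]]
ft_force: [-1.7, -1.3, 4.1]
opening: 0.0644
```

Call:
apply_moves(moves=[[0,0,0,0,0],[0,0,0,0,0],[0,0,0,0,0],[0,0,0,-0.045,0],[0,-0.018,0.04,-0.05,0],[0,-0.036,0.085,-0.05,0],[0,-0.054,0.13,-0.05,0],[0,-0.072,0.175,-0.05,0],[0,-0.09,0.22,-0.05,0],[0,-0.108,0.26,-0.05,0],[0,-0.126,0.3,-0.05,0],[0,-0.144,0.34,-0.05,0]])

```text
t: 21.1
tcp_pos: [0.4231, -0.3124, 0.1973]
eef_rot: [[1.0, -0.002, 0.03], [-0.002, -1.0, -0.001], [0.03, 0.0, -1.0]]
ft_force: [1.1, -0.7, 0.5]
opening: 0.0869
```

Call:
apply_moves(moves=[[0,0,0,0,0],[0,0,0,0,0],[0,0,0,0,0]])

```text
t: 21.4
tcp_pos: [0.4234, -0.3119, 0.1972]
eef_rot: [[1.0, -0.002, 0.03], [-0.002, -1.0, -0.0], [0.03, 0.0, -1.0]]
ft_force: [-0.3, 0.1, -0.7]
opening: 0.0872
```

```bash
python3 -c "
from h import *
look('10',[B[2],('stack',.5685,.028,.176,.05)])"
```

```text
21.4 [ 0.4234 -0.3119  0.1972] [-0.3  0.1 -0.7] 0.0872
top stack [0.5672 0.0302 0.033  0.1762] 146
wrist b395 [ 0.4263 -0.3149  0.033   0.084 ] 1079
```

Call:
apply_moves(moves=[[0,-0.0024,-0.0013,0.03,0],[0,-0.0024,-0.0013,0.07,0],[0,-0.0024,-0.0013,0.11,0],[0,-0.0024,-0.0013,0.135,0],[0,-0.0024,-0.0013,0.139,0],[0,-0.0024,-0.0013,0.139,0],[1,-0.0024,-0.0013,0.139,0],[1,-0.0024,-0.0013,0.139,0],[1,-0.0024,-0.0013,0.139,0],[1,-0.0024,-0.0013,0.139,0]])

```text
t: 22.5
tcp_pos: [0.4263, -0.3107, 0.0596]
eef_rot: [[0.999, -0.0, 0.032], [-0.0, -1.0, -0.002], [0.032, 0.002, -0.999]]
ft_force: [-0.1, -0.7, 4.0]
opening: 0.0665
```

Call:
apply_moves(moves=[[1,0,0,-0.03,0],[1,0,0,-0.07,0],[1,0,0,-0.12,0],[1,0,0,-0.17,0],[1,0,0,-0.215,0],[1,0.01,-0.03,-0.22,0],[1,0.03,-0.075,-0.22,0],[1,0.05,-0.12,-0.22,0],[1,0.07,-0.165,-0.22,0],[1,0.09,-0.21,-0.22,0],[1,0.11,-0.25,-0.22,0],[1,0.125,-0.285,-0.22,0]])

```text
t: 23.7
tcp_pos: [0.5443, -0.0231, 0.2827]
eef_rot: [[0.999, 0.001, 0.032], [0.001, -1.0, -0.001], [0.032, 0.001, -0.999]]
ft_force: [0.9, 0.1, -2.6]
opening: 0.0661
```

Call:
apply_moves(moves=[[1,0.01,-0.02,0,0],[1,0.02,-0.04,0,0],[1,0.0242,-0.0525,0,0],[1,0.0242,-0.0525,0,0],[1,0.0242,-0.0525,0,0],[1,0.0242,-0.0525,0,0],[1,0.0242,-0.0525,0,0]])

```text
t: 24.4
tcp_pos: [0.5681, 0.0285, 0.2837]
eef_rot: [[0.999, -0.001, 0.032], [-0.001, -1.0, -0.001], [0.032, 0.001, -0.999]]
ft_force: [-1.3, 0.4, -1.2]
opening: 0.066
```

```bash
python3 -c "
from h import *
look('11',[('stack',.5685,.028,.178,.05)]);floor('11')"
```

```text
24.4 [0.5681 0.0285 0.2837] [-1.3  0.4 -1.2] 0.066
top stack [0.561  0.0294 0.0318 0.1762] 54
wrist stack [0.5697 0.0262 0.0328 0.1782] 518
floor rel tcp [-0.0011 -0.0033  0.0194] slope [-0.0174 -0.0395 -0.0456] tool z [ 0.032 -0.001 -0.999]
```

Call:
apply_moves(moves=[[1,0.001,-0.0018,0.02,0],[1,0.0005,-0.0018,0.04,0],[1,0,-0.0018,0.06,0],[1,-0.0005,-0.0018,0.072,0],[1,-0.0005,-0.0018,0.08,0],[1,-0.0005,-0.0018,0.085,0],[1,-0.0005,-0.0018,0.085,0],[1,-0.0005,-0.0018,0.085,0]])

```text
t: 25.3
tcp_pos: [0.571, 0.0305, 0.1995]
eef_rot: [[0.999, -0.0, 0.034], [-0.0, -1.0, -0.001], [0.034, 0.001, -0.999]]
ft_force: [-0.7, 0.1, -0.9]
opening: 0.0664
```

Call:
apply_moves(moves=[[1,0,0,0.003,0],[1,0,0,0.006,0],[1,0,0,0.009,0],[1,0,0,0.012,0],[1,0,0,0.0135,0],[1,0,0,0.0135,0]])

```text
t: 25.9
tcp_pos: [0.5728, 0.0305, 0.1878]
eef_rot: [[0.999, 0.0, 0.038], [0.0, -1.0, -0.001], [0.038, 0.001, -0.999]]
ft_force: [-0.7, -0.5, 5.6]
opening: 0.0664
```

Call:
apply_moves(moves=[[0,0,0,0,0],[0,0,0,0,0],[0,0,0,0,0],[0,0,0,-0.045,0],[0,0,0,-0.06,0],[0,-0.035,-0.03,-0.06,0],[0,-0.07,-0.06,-0.06,0],[0,-0.105,-0.09,-0.06,0],[0,-0.14,-0.12,-0.06,0],[0,-0.165,-0.1385,-0.05,0],[0,-0.165,-0.1385,-0.03,0],[0,-0.165,-0.1385,-0.03,0]])

```text
t: 27.1
tcp_pos: [0.4047, 0.1686, 0.2094]
eef_rot: [[0.999, 0.002, 0.033], [0.002, -1.0, -0.004], [0.033, 0.004, -0.999]]
ft_force: [-0.6, -0.7, 0.4]
opening: 0.0871
```

Call:
apply_moves(moves=[[0,0,0,0,0],[0,0,0,0,0],[0,0,0,0,0]])

```text
t: 27.4
tcp_pos: [0.4053, 0.1685, 0.21]
eef_rot: [[0.999, 0.001, 0.034], [0.001, -1.0, -0.003], [0.034, 0.003, -0.999]]
ft_force: [1.1, -1.0, 0.1]
opening: 0.087
```

```bash
python3 -c "
from h import *
look('12',[('stack',.5685,.028,.210,.05),('flange',.4055,.169,.028,.05),('knob',.4055,.169,.064,.025)])"
```

```text
27.4 [0.4053 0.1685 0.21  ] [ 1.1 -1.   0.1] 0.087
top stack [0.571  0.0286 0.033  0.2101] 158
top flange [0.4055 0.1696 0.0326 0.0278] 127
top knob [0.4055 0.1689 0.0117 0.0628] 75
wrist flange [0.4064 0.1652 0.0332 0.0296] 2357
wrist knob [0.4067 0.1652 0.012  0.0644] 463
```

View pics/top12.png

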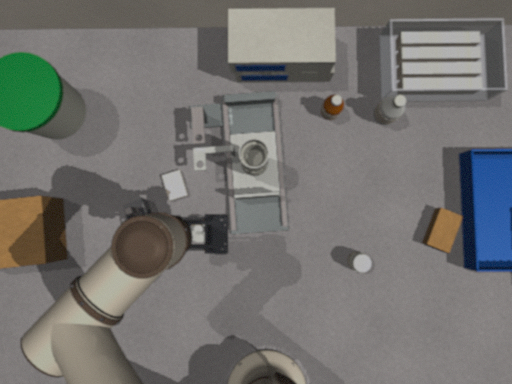

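The top view shows all four beakers stacked at px (254,155) with rim height 0.210 as expected, and no loose beakers left. Next is the cap.

Call:
apply_moves(moves=[[0,-0.0015,-0.001,0.045,0],[0,-0.003,-0.001,0.09,0],[0,-0.0045,-0.001,0.13,0],[0,-0.0053,-0.001,0.16,0],[0,-0.0053,-0.001,0.176,0],[0,-0.0053,-0.001,0.176,0],[1,-0.0053,-0.001,0.176,0],[1,-0.0053,-0.001,0.176,0],[1,-0.0053,-0.001,0.176,0],[1,-0.0053,-0.001,0.176,0],[1,-0.0053,-0.001,0.176,0],[1,-0.0053,-0.001,0.176,0]], newtons=25)

```text
t: 28.7
tcp_pos: [0.406, 0.1691, 0.0341]
eef_rot: [[0.999, 0.001, 0.035], [0.001, -1.0, -0.003], [0.035, 0.003, -0.999]]
ft_force: [0.1, -0.7, -0.1]
opening: 0.0471
```

Call:
apply_moves(moves=[[1,0,0,0,0],[1,0,0,0,0],[1,0,0,0,0],[1,0,0,0,0],[1,0,0,0,0],[1,0,0,-0.03,0],[1,0,0,-0.08,0],[1,0,0,-0.13,0],[1,0,0,-0.18,0],[1,0,0,-0.23,0],[1,0,0,-0.235,0],[1,0,0,-0.235,0]])

```text
t: 29.9
tcp_pos: [0.3979, 0.1701, 0.27]
eef_rot: [[0.999, 0.001, 0.037], [0.001, -1.0, 0.001], [0.037, -0.001, -0.999]]
ft_force: [-0.3, 0.2, -2.0]
opening: 0.0235
```

Call:
apply_moves(moves=[[1,0.03,0.025,0,0],[1,0.065,0.055,0,0],[1,0.1,0.085,0,0],[1,0.135,0.115,0,0],[1,0.16,0.135,0,0],[1,0.1731,0.1413,0,0],[1,0.1731,0.1413,0,0],[1,0.1731,0.1413,0,0],[1,0.1731,0.1413,0,0],[1,0.1731,0.1413,0,0]])

```text
t: 30.9
tcp_pos: [0.5702, 0.0295, 0.276]
eef_rot: [[0.999, 0.002, 0.036], [0.002, -1.0, 0.001], [0.036, -0.0, -0.999]]
ft_force: [0.8, -0.2, -0.1]
opening: 0.0231
```

```bash
python3 -c "
from h import *
look('13',[('stack',.5685,.028,.212,.05)])
z=np.load('pics/wrist13.npz');W=cloud('wrist',z['d'],z).reshape(-1,3);D=W-read_state()['tcp_pos'];S=D[(abs(D[:,2]+.004)<.008)&(np.hypot(D[:,0],D[:,1])<.045)];print(len(S),cv2.minEnclosingCircle(S[:,:2].astype(np.float32)),np.median(S,0))
S=D[(abs(D[:,2]-.030)<.01)&(np.hypot(D[:,0],D[:,1])<.03)];print(len(S),np.median(S,0))
"
```

```text
30.9 [0.5702 0.0295 0.276 ] [ 0.8 -0.2 -0.1] 0.0231
top stack [0.547  0.031  0.0218 0.2104] 34
wrist stack [0.5778 0.0239 0.0322 0.2122] 616
4987 ((0.0009375076042488217, -0.0012423977022990584), 0.033107075840234756) [ 0.01635124 -0.00080606 -0.00466233]
2477 [ 0.00884299 -0.00130926  0.02992336]
```

View pics/wrist13.png

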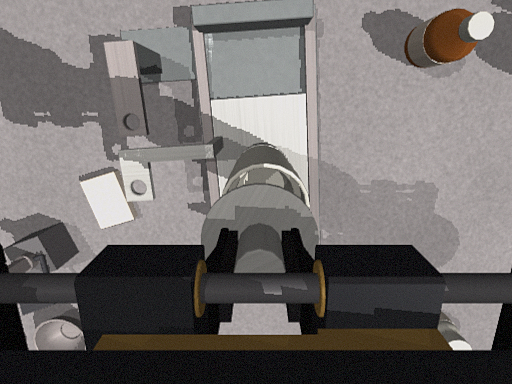

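The cap is held flat above the stack, and its flange covers the rim at px (262,185). Lowering it now.

Call:
apply_moves(moves=[[1,0,0.0005,0.015,0],[1,0,0.0005,0.03,0],[1,-0.0005,0.0005,0.04,0],[1,-0.0007,0.0005,0.046,0],[1,-0.0007,0.0005,0.05,0],[1,-0.0007,0.0005,0.053,0],[1,-0.0007,0.0005,0.0555,0],[1,-0.0007,0.0005,0.0555,0],[1,-0.0007,0.0005,0.0555,0]])

```text
t: 31.9
tcp_pos: [0.572, 0.029, 0.2214]
eef_rot: [[0.999, 0.002, 0.037], [0.002, -1.0, 0.001], [0.037, -0.001, -0.999]]
ft_force: [-0.2, -0.4, -1.0]
opening: 0.0233
```

Call:
apply_moves(moves=[[0,0,0,0,0],[0,0,0,0,0],[0,0,0,0,0],[0,0,0,0,0],[0,0,0,-0.04,0],[0,0,0,-0.07,0],[0,-0.04,0.0,-0.07,0],[0,-0.09,0.002,-0.07,0],[1,-0.135,0.0065,-0.07,0],[1,-0.135,0.0065,-0.07,0],[1,-0.135,0.0065,-0.07,0],[1,-0.135,0.0065,-0.07,0]])

```text
t: 33.1
tcp_pos: [0.4355, 0.0225, 0.2868]
eef_rot: [[0.999, 0.002, 0.039], [0.002, -1.0, 0.001], [0.039, -0.001, -0.999]]
ft_force: [0.9, 0.6, 0.0]
opening: 0.0625
```

```bash
python3 -c "
from h import *
look('14',[('flange',.5715,.0285,.214,.05),('knob',.5715,.0285,.25,.03)])
z=np.load('pics/top14.npz');W=cloud('top',z['d'],z)
r=W[140:175,235:275].reshape(-1,3);r=r[abs(r[:,2]-.214)<.008];A=np.c_[r[:,0]-.5715,r[:,1]-.0285,np.ones(len(r))];print(np.linalg.lstsq(A,r[:,2],rcond=None)[0].round(4))
S=W[184:206,225:292].reshape(-1,3);S=S[(S[:,2]>.084)&(S[:,2]<.1)];print(cv2.minAreaRect((S[:,:2]*1000).astype(np.float32)))
"
```

```text
33.1 [0.4355 0.0225 0.2868] [0.9 0.6 0. ] 0.0625
top flange [0.5717 0.0299 0.0345 0.2147] 658
top knob [0.571  0.0312 0.0116 0.2497] 102
wrist flange [0.5712 0.0266 0.0345 0.2163] 4553
wrist knob [0.5666 0.0278 0.0104 0.2504] 400
[-2.000e-04  2.510e-02  2.146e-01]
((491.25042724609375, -15.768356323242188), (26.508838653564453, 5.123448848724365), 89.14688873291016)
```

The flange reads z 0.215–0.216, so the cap is seated. Going down behind the push plate.

Call:
apply_moves(moves=[[1,-0.005,0,0.04,-4],[1,-0.005,0,0.09,-4],[1,-0.005,0,0.14,-4],[1,-0.005,0,0.18,-4],[1,-0.005,0,0.215,-4],[1,-0.005,0,0.227,-4],[1,-0.005,0,0.227,-4],[1,-0.005,0,0.227,-4],[1,-0.005,0,0.227,-4]])

```text
t: 34.1
tcp_pos: [0.4403, 0.0231, 0.06]
eef_rot: [[0.997, 0.071, 0.039], [0.071, -0.997, 0.002], [0.039, 0.001, -0.999]]
ft_force: [-0.1, 0.3, -0.8]
opening: 0.0004
```

Call:
apply_moves(moves=[[1,0.015,0,0,0],[1,0.028,0,0,0],[1,0.034,0,0,0],[1,0.04,0,0,0],[1,0.046,0,0,0],[1,0.053,0,0,0],[1,0.06,0,0,0],[1,0.067,0,0,0],[1,0.074,0,0,0],[1,0.081,0,0,0],[1,0.087,0,0,0],[1,0.092,0,0,0]])

```text
t: 35.3
tcp_pos: [0.5326, 0.0296, 0.0635]
eef_rot: [[0.997, 0.071, 0.039], [0.071, -0.997, 0.001], [0.039, 0.001, -0.999]]
ft_force: [-2.7, -0.8, -2.4]
opening: 0.0001
```

Call:
apply_moves(moves=[[1,0.005,0,0,0],[1,0.01,0,0,0],[1,0.016,0,0,0],[1,0.022,0,0,0],[1,0.028,0,0,0],[1,0.033,0,0,0],[1,0.038,0,0,0],[1,0.042,0,0,0],[1,0.045,0,0,0],[1,0.048,0,0,0],[1,0.048,0,0,0]])

```text
t: 36.4
tcp_pos: [0.5405, 0.0263, 0.0604]
eef_rot: [[0.997, 0.063, -0.046], [0.062, -0.998, -0.014], [-0.047, 0.011, -0.999]]
ft_force: [-83.9, 15.1, 54.5]
opening: 0.0003
```

Call:
apply_moves(moves=[[1,-0.01,0,0,0],[1,-0.03,0,0,0],[1,-0.04,0,0,0],[1,-0.04,0,0,0]])

```text
t: 36.8
tcp_pos: [0.5021, 0.0245, 0.0636]
eef_rot: [[0.997, 0.064, -0.041], [0.063, -0.998, -0.013], [-0.042, 0.01, -0.999]]
ft_force: [0.6, -0.2, 0.0]
opening: 0.0007
```

```bash
python3 - <<'E'
from h import *
s=read_state();print(s['t'],s['tcp_pos'],s['eef_rot'].round(3),s['ft_force'])
for n in('side','top'):
    im,d=snapshot(n);cv2.imwrite(f'pics/{n}15.png',im[:,:,::-1]);np.savez(f'pics/{n}15.npz',im=im,d=d,**camera_params(n))
a=cv2.imread('pics/side15.png')[90:290,120:360];b=cv2.imread('pics/top15.png')[70:250,160:310]
a=cv2.resize(a,(480,400),interpolation=3);b=cv2.resize(b,(320,400),interpolation=3)
cv2.imwrite('pics/m15.png',np.clip(np.hstack([a,b])*1.4,0,255).astype(np.uint8))
E
```

```text
36.8 [0.50211198 0.02447603 0.06356557] [[ 0.997  0.064 -0.041]
 [ 0.063 -0.998 -0.013]
 [-0.042  0.01  -0.999]] [ 0.5989866  -0.21173363  0.01210458]
```

View pics/m15.png

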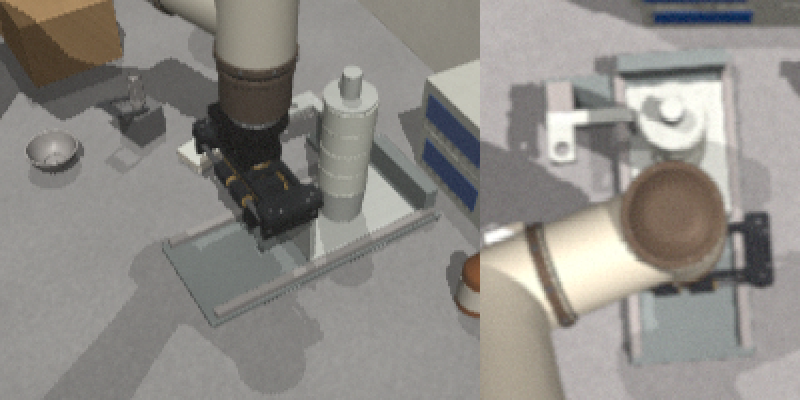

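```bash
python3 - <<'E'
from h import *
z=np.load('pics/top15.npz');W=cloud('top',z['d'],z).reshape(-1,3)
def box(n,x0,x1,y0,y1,a,b):
    S=W[(W[:,0]>x0)&(W[:,0]<x1)&(W[:,1]>y0)&(W[:,1]<y1)&(W[:,2]>a)&(W[:,2]<b)]
    if len(S)<5: print(n,len(S));return
    r=cv2.minAreaRect((S[:,:2]*1000).astype(np.float32));print(n,np.round(r[0],1),np.round(r[1],1),round(r[2],1),np.round(S[:,0].min(),4),np.round(S[:,0].max(),4),'z',np.median(S[:,2]).round(4),len(S))
box('knob',.6,.72,-.02,.1,.238,.262)
box('flange',.6,.72,-.02,.1,.206,.222)
box('plate top110',.6,.72,.12,.2,.104,.118)
box('plate100',.6,.78,.12,.2,.09,.1035)
box('push',.5,.62,-.06,.1,.084,.1)
zs=np.load('pics/side15.npz');W=cloud('side',zs['d'],zs).reshape(-1,3)
print('side');box('push',.5,.62,-.06,.1,.086,.096);box('push',.5,.62,-.06,.1,.03,.08)
box('knob',.6,.72,-.02,.1,.238,.262)
E
```

```text
knob [637.3  35.9] [22.1 22.1] 44.1 0.6256 0.6497 z 0.2495 108
flange [637.9  33.7] [67.2 65.9] 89.5 0.605 0.6708 z 0.2147 643
plate top110 [652.4 159.3] [58.5 83.4] 56.5 0.6133 0.7002 z 0.1088 316
plate100 [658.8 150.8] [91.3 56.8] 5.5 0.612 0.7027 z 0.0989 192
push [598.6   9.6] [107.8  33.4] 53.8 0.5544 0.6181 z 0.0904 13
side
push [592.   -5.8] [81.9 33.9] 54.0 0.5543 0.618 z 0.091 39
push [562.2   2.2] [111.4  61. ] 17.2 0.5002 0.62 z 0.0556 238
knob [637.3  33.2] [26.1 21.6] 66.4 0.6251 0.6501 z 0.249 91
```

The carriage travelled 66 mm, and the two holes were about 63 mm apart at the start. So it was drawn out about 66 mm rather than 100, and the 84 N reading was it hitting its stop. Next I'll verify the hole positions and go over the pin.

Call:
apply_moves(moves=[[1,0,0,-0.05,0],[0,0,0,-0.1,0],[0,-0.005,-0.04,-0.138,-8],[0,-0.01,-0.08,-0.138,-16],[0,-0.015,-0.13,-0.138,-17.7],[0,-0.02,-0.18,-0.138,-17.7],[0,-0.026,-0.23,-0.138,-17.7],[0,-0.032,-0.28,-0.138,-17.7],[0,-0.0376,-0.3038,-0.138,-17.7],[0,-0.0376,-0.3038,-0.138,-17.7],[0,-0.0376,-0.3038,-0.138,-17.7],[0,-0.0376,-0.3038,-0.138,-17.7]])

```text
t: 38.1
tcp_pos: [0.4529, 0.3266, 0.1994]
eef_rot: [[0.931, 0.363, -0.042], [0.362, -0.932, -0.013], [-0.044, -0.003, -0.999]]
ft_force: [0.8, 0.1, 0.5]
opening: 0.0807
```

```bash
cat >> h.py <<'E'
def ray(c,u,v,z):
    K=c['camera_matrix'];r=np.array([(u-K[0,2])/K[0,0],(v-K[1,2])/K[1,1],1])@c['R'];C=-c['R'].T@c['t'];return C+r*(z-C[2])/r[2]
E
python3 - <<'E'
from h import *
c=camera_params('top');print('dockhole0',ray(c,198.2,137.8,.1),'carhole0',ray(c,199.4,164.4,.11))
look('16',[('knob',.637,.034,.25,.03),('flange',.637,.034,.215,.05)])
for n in('top','wrist'):
    z=np.load(f'pics/{n}16.npz');W3=cloud(n,z['d'],z);W=W3.reshape(-1,3)
    S=W[(abs(W[:,0]-.64)<.05)&(W[:,1]>.14)&(W[:,1]<.19)&(abs(W[:,2]-.11)<.008)]
    if len(S)>20: r=cv2.minAreaRect((S[:,:2]*1000).astype(np.float32));print(n,'plate',np.round(r[0],1),np.round(r[1],1),round(r[2],1),len(S),S[:,:2].min(0),S[:,:2].max(0))
    S=W[(np.hypot(W[:,0]-.451,W[:,1]-.327)<.03)&(abs(W[:,2]-.113)<.006)]
    if len(S)>10: r=cv2.minAreaRect((S[:,:2]*1000).astype(np.float32));print(n,'head',np.round(r[0],1),np.round(r[1],1),round(r[2],1),len(S))
    S=W[(np.hypot(W[:,0]-.451,W[:,1]-.327)<.045)&(abs(W[:,2]-.055)<.005)]
    if len(S)>10: r=cv2.minAreaRect((S[:,:2]*1000).astype(np.float32));print(n,'rest',np.round(r[0],1),np.round(r[1],1),round(r[2],1),len(S))
im=cv2.imread('pics/top16.png')[115:175,180:240];w=cv2.imread('pics/wrist16.png')
cv2.imwrite('pics/m16.png',np.hstack([np.clip(cv2.resize(im,(384,384),interpolation=3)*1.4,0,255).astype(np.uint8),cv2.resize(w,(416,384))]))
print(read_state()['eef_rot'].round(3))
E
```

```text
dockhole0 [0.62556202 0.16283655 0.1       ] carhole0 [0.55952072 0.15827005 0.11      ]
38.1 [0.4529 0.3266 0.1994] [0.8 0.1 0.5] 0.0807
top knob [0.6376 0.0362 0.0118 0.2497] 105
top flange [0.6378 0.0346 0.0345 0.2149] 644
top plate [648.8 159.7] [73.7 39.5] 1.3 282 [0.61155741 0.14017123] [0.68556404 0.17956165]
top rest [438.3 320.1] [20.9 46.4] 20.6 115
wrist head [453.  323.6] [16.5 15.2] 21.4 405
wrist rest [452.9 323.1] [50.4 49.4] 21.0 1549
[[ 0.931  0.362 -0.042]
 [ 0.362 -0.932 -0.013]
 [-0.043 -0.003 -0.999]]
```

View pics/m16.png

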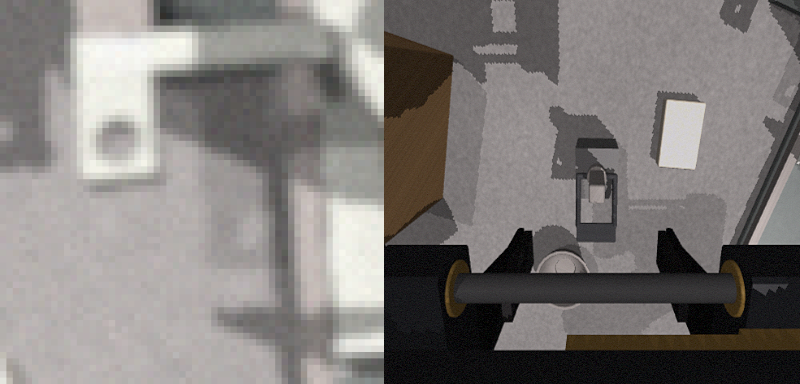

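The carriage hole is lined up over the dock hole at about (0.6255, 0.1629), agreeing to within 0.3 mm. In the wrist view the pin is square to the jaws with its ring pointing back toward the gripper. Gripping the head.

Call:
apply_moves(moves=[[0,0.0035,-0.0006,0.04,0],[0,0.0035,-0.0006,0.08,0],[0,0.0035,-0.0006,0.11,0],[0,0.0035,-0.0006,0.122,0],[0,0.0035,-0.0006,0.126,0],[0,0.0035,-0.0006,0.126,0],[0,0.0035,-0.0006,0.126,0]], newtons=20)

```text
t: 38.9
tcp_pos: [0.4517, 0.3272, 0.0752]
eef_rot: [[0.931, 0.362, -0.039], [0.362, -0.932, -0.01], [-0.04, -0.005, -0.999]]
ft_force: [-0.4, -0.6, -0.2]
opening: 0.0872
```

Call:
apply_moves(moves=[[1,0,0,0,0],[1,0,0,0,0],[1,0,0,0,0],[1,0,0,0,0],[1,0,0,0,0],[1,0,0,0,0],[1,0,0,0,0],[1,0,0,0,0],[1,0,0,0,0],[1,0,0,0,0],[1,0,0,0,0],[1,0,0,0,0]], newtons=30)

```text
t: 40.1
tcp_pos: [0.4516, 0.3267, 0.0752]
eef_rot: [[0.931, 0.362, -0.039], [0.362, -0.932, -0.011], [-0.041, -0.004, -0.999]]
ft_force: [1.4, -1.9, 0.6]
opening: 0.016
```

The head is gripped at 16 mm. With this grip the gripper body would pass within about 1 mm of the stack at the lock, so I'll regrip 17 mm higher to put the body above the cap flange.

Call:
apply_moves(moves=[[0.6,0,0,0,0],[0.6,0,0,0,0],[0.6,0,0,0,0],[0.6,-0.0004,0,-0.01,0],[0.6,-0.0007,0,-0.017,0],[0.6,-0.0007,0,-0.017,0],[1,-0.0007,0,-0.017,0],[1,-0.0007,0,-0.017,0],[1,-0.0007,0,-0.017,0],[1,-0.0007,0,-0.017,0],[1,-0.0007,0,-0.017,0],[1,-0.0007,0,-0.017,0]], newtons=35)

```text
t: 41.3
tcp_pos: [0.4515, 0.3264, 0.092]
eef_rot: [[0.931, 0.362, -0.04], [0.362, -0.932, -0.012], [-0.042, -0.003, -0.999]]
ft_force: [1.2, 0.3, 0.1]
opening: 0.0155
```

Call:
apply_moves(moves=[[1,-0.001,0,-0.025,0],[1,-0.003,0,-0.07,0],[1,-0.0056,0,-0.12,0],[1,-0.0056,0,-0.133,4],[1,0.01,0.035,-0.134,8],[1,0.03,0.075,-0.135,12],[1,0.05,0.115,-0.136,17.25],[1,0.07,0.155,-0.137,17.25],[1,0.09,0.195,-0.138,17.25],[1,0.0979,0.2151,-0.138,17.25],[1,0.0979,0.2151,-0.138,17.25],[1,0.0979,0.2151,-0.138,17.25]])

```text
t: 42.5
tcp_pos: [0.6258, 0.1625, 0.224]
eef_rot: [[0.997, 0.068, -0.042], [0.068, -0.998, -0.012], [-0.043, 0.009, -0.999]]
ft_force: [-0.4, 0.4, -1.2]
opening: 0.0158
```

Call:
apply_moves(moves=[[1,0,0,0,0],[1,0,0,0,0],[1,0,0,0,0]])

```text
t: 42.8
tcp_pos: [0.6252, 0.1634, 0.2242]
eef_rot: [[0.997, 0.07, -0.042], [0.069, -0.998, -0.012], [-0.042, 0.009, -0.999]]
ft_force: [-0.0, 0.7, -1.1]
opening: 0.0157
```

```bash
python3 - <<'E'
from h import *
look('17',[('flange',.637,.034,.215,.05)])
print(read_state()['eef_rot'].round(3))
for n in ('side',):
    im,d=snapshot(n);cv2.imwrite(f'pics/{n}17.png',im[:,:,::-1]);np.savez(f'pics/{n}17.npz',im=im,d=d,**camera_params(n))
a=cv2.imread('pics/side17.png')[70:220,200:350];b=cv2.imread('pics/wrist17.png')
cv2.imwrite('pics/m17.png',np.hstack([np.clip(cv2.resize(a,(384,384),interpolation=3)*1.4,0,255).astype(np.uint8),cv2.resize(b,(416,384))]))
E
```

```text
42.8 [0.6252 0.1634 0.2242] [-0.   0.7 -1.1] 0.0157
top flange [0.6377 0.0345 0.0343 0.2147] 646
wrist flange [0.6399 0.0339 0.0328 0.2165] 5707
[[ 0.997  0.069 -0.042]
 [ 0.069 -0.998 -0.012]
 [-0.042  0.009 -0.999]]
```

View pics/m17.png

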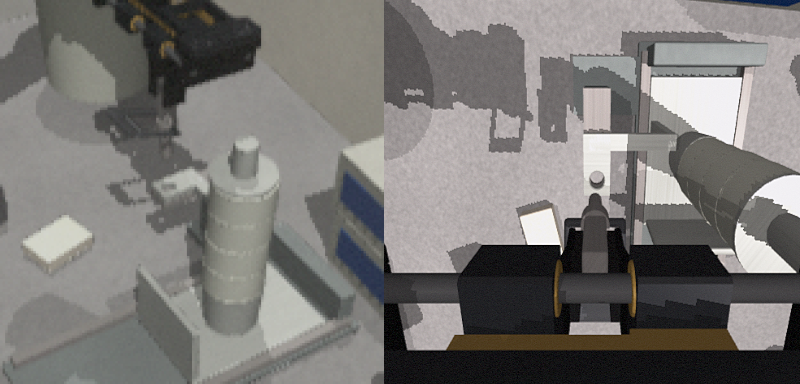

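In both views the pin tip hangs just over the lined-up hole, seen in the wrist half at about (595,210) against the hole at (597,180). I'll measure the tip against the hole.

```bash
python3 - <<'E'
from h import *
yv=np.array([-.0698,.9976,0]);xv=np.array([.9976,.0698,0]);H=np.array([.6255,.1629,0])
for n in('wrist','side'):
    z=np.load(f'pics/{n}17.npz');W3=cloud(n,z['d'],z);D=W3-H;X=D@xv;Y=D@yv;Z=W3[:,:,2]
    C=(-z['R'].T@z['t']);print(n,'cam rel',(C-H)@xv,(C-H)@yv,C[2])
    P=(abs(Z-.11)<.006)&(X>-.025)&(X<.05)&(abs(Y)<.025)
    print(' plate X min',np.percentile(X[P],1).round(4),'Y range',np.percentile(Y[P],[1,99]).round(4),P.sum())
    # hole: pixels inside plate hull not on the plate top
    pu=np.argwhere(P&(X<.016));
    if len(pu)>20:
        m=np.zeros(Z.shape,np.uint8);cv2.fillConvexPoly(m,cv2.convexHull(pu[:,::-1].astype(np.int32)),1);m=cv2.erode(m,np.ones((3,3)))
        h=((m>0)&~P).astype(np.uint8);k,l,st,c=cv2.connectedComponentsWithStats(h)
        for i in range(1,k):
            if st[i,4]>8:
                q=ray(z,*c[i],.110);print(' hole',st[i].tolist(),((q-H)@xv).round(4),((q-H)@yv).round(4))
    for a,b in((.146,.155),(.155,.165),(.165,.175),(.175,.184)):
        T=(Z>a)&(Z<b)&(abs(X)<.016)&(abs(Y)<.014)
        if T.sum()>5: print(' shank',a,'X',np.percentile(X[T],[2,50,98]).round(4),'Y',np.percentile(Y[T],[2,50,98]).round(4),T.sum())
E
```

```text
wrist cam rel 0.08731859382670133 0.0007129946005124751 0.38330276342779274
 plate X min -0.0111 Y range [-0.024   0.0099] 1970
 hole [253, 172, 18, 15, 213] 0.0034 -0.0036
 hole [256, 193, 9, 2, 13] -0.0103 -0.0021
 shank 0.146 X [0.0016 0.0048 0.0061] Y [-0.0068 -0.0003  0.004 ] 13
 shank 0.155 X [0.0023 0.0054 0.0065] Y [-0.0068 -0.0017  0.0041] 72
 shank 0.165 X [0.0025 0.0058 0.0064] Y [-0.0064 -0.0016  0.0039] 60
side cam rel -0.4361451781854115 -0.693372622053389 0.7888901307667953
 plate X min -0.0143 Y range [-0.0243  0.0112] 154
 hole [263, 142, 5, 2, 9] -0.0013 -0.0056
 shank 0.155 X [-0.0075 -0.0043  0.0002] Y [-0.0072 -0.0057 -0.001 ] 12
 shank 0.165 X [-0.0076 -0.0049  0.0003] Y [-0.0087 -0.0059 -0.0005] 13
```

Call:
apply_moves(moves=[[1,0.0015,0.001,0,0],[1,0.002,0.001,0.012,0],[1,0.0025,0.0009,0.024,0],[1,0.003,0.0008,0.034,0],[1,0.0033,0.0007,0.041,0],[1,0.0035,0.0006,0.045,0],[1,0.0036,0.0006,0.049,0],[1,0.0036,0.0006,0.049,0],[1,0.0036,0.0006,0.049,0]])

```text
t: 43.85
tcp_pos: [0.6273, 0.1622, 0.1754]
eef_rot: [[0.997, 0.069, -0.041], [0.069, -0.998, -0.012], [-0.042, 0.009, -0.999]]
ft_force: [0.2, 0.1, -1.3]
opening: 0.0159
```

Call:
apply_moves(moves=[[1,0.0002,0,0.005,0],[1,0.0004,-0.0001,0.01,0],[1,0.0006,-0.0001,0.014,0],[1,0.0008,-0.0002,0.018,0],[1,0.0009,-0.0002,0.022,0],[1,0.001,-0.0003,0.025,0],[1,0.0011,-0.0003,0.027,0],[1,0.0011,-0.0003,0.027,0],[1,0.0011,-0.0003,0.027,0]])

```text
t: 44.75
tcp_pos: [0.6274, 0.1622, 0.1485]
eef_rot: [[0.997, 0.069, -0.041], [0.069, -0.998, -0.012], [-0.041, 0.009, -0.999]]
ft_force: [-0.0, 0.1, -2.4]
opening: 0.0155
```

Call:
apply_moves(moves=[[1,0,0,0.0012,0],[1,0,0,0.0022,0],[1,0,0,0.0022,0],[0.5,0,0,0.0022,0],[0.5,0,0,0.0022,0],[0.5,0,0,0.0022,0],[0.5,0,0,0.0022,0],[0.5,0,0,-0.03,0],[0.5,0,0,-0.07,0],[0.5,0,0,-0.1,0],[0.5,0,0,-0.1,0],[0.5,0,0,-0.1,0]])

```text
t: 45.95
tcp_pos: [0.6316, 0.1636, 0.2491]
eef_rot: [[0.997, 0.069, -0.039], [0.069, -0.998, -0.011], [-0.04, 0.008, -0.999]]
ft_force: [0.4, 0.0, -1.2]
opening: 0.0435
```

```bash
python3 - <<'E'
from h import *
look('18',[('flange',.637,.034,.215,.05)])
s=read_state();print(s['eef_rot'].round(3))
yv=np.array([-.0698,.9976,0]);xv=np.array([.9976,.0698,0]);H=np.array([.6255,.1629,0])
im,d=snapshot('side');np.savez('pics/side18.npz',im=im,d=d,**camera_params('side'));cv2.imwrite('pics/side18.png',im[:,:,::-1])
for n in('wrist','top','side'):
    z=np.load(f'pics/{n}18.npz');W3=cloud(n,z['d'],z);D=W3-H;X=D@xv;Y=D@yv;Z=W3[:,:,2]
    def q(nm,m):
        if m.sum()>5: print(n,nm,'X',np.percentile(X[m],[2,50,98]).round(4),'Y',np.percentile(Y[m],[2,50,98]).round(4),'Z',np.percentile(Z[m],[5,50,95]).round(4),m.sum())
    q('head',(abs(X)<.02)&(abs(Y)<.02)&(Z>.155)&(Z<.18))
    q('ring',(X<-.02)&(X>-.08)&(abs(Y)<.03)&(Z>.10)&(Z<.16))
    q('tab',(X<-.04)&(X>-.08)&(abs(Y)<.03)&(Z>.10)&(Z<.16))
    for y in(-.02,.02): q(f'bar{y}',(X<-.015)&(X>-.04)&(abs(Y-y)<.007)&(Z>.10)&(Z<.16))
a=cv2.imread('pics/side18.png')[90:210,220:340];b=cv2.imread('pics/wrist18.png')
cv2.imwrite('pics/m18.png',np.hstack([np.clip(cv2.resize(a,(384,384),interpolation=3)*1.4,0,255).astype(np.uint8),cv2.resize(b,(416,384))]))
E
```

```text
45.95 [0.6316 0.1636 0.2491] [ 0.4  0.  -1.2] 0.0435
top flange [0.6378 0.0345 0.0345 0.2146] 642
wrist flange [0.6399 0.0326 0.034  0.2165] 5109
[[ 0.997  0.069 -0.043]
 [ 0.068 -0.998 -0.012]
 [-0.044  0.009 -0.999]]
wrist head X [-0.0042  0.0051  0.0107] Y [-0.01   -0.0022  0.0056] Z [0.1581 0.1681 0.1693] 480
wrist ring X [-0.0542 -0.0437 -0.0217] Y [-0.0253 -0.0016  0.0205] Z [0.1287 0.136  0.1397] 1252
wrist tab X [-0.0544 -0.0472 -0.0402] Y [-0.0244 -0.0025  0.0194] Z [0.1345 0.1374 0.1399] 839
wrist bar-0.02 X [-0.0397 -0.0292 -0.0154] Y [-0.0256 -0.0227 -0.0145] Z [0.1257 0.1307 0.1347] 196
wrist bar0.02 X [-0.0394 -0.0282 -0.0157] Y [0.0142 0.0184 0.0214] Z [0.1252 0.1299 0.1347] 211
top head X [-0.0069 -0.0014  0.0083] Y [-0.0064  0.002   0.0093] Z [0.1574 0.1658 0.1694] 55
top ring X [-0.0571 -0.0461 -0.0215] Y [-0.0206  0.0011  0.024 ] Z [0.1266 0.1348 0.1401] 183
top tab X [-0.0572 -0.049  -0.0405] Y [-0.0203  0.001   0.0219] Z [0.1313 0.1357 0.1403] 140
top bar-0.02 X [-0.0388 -0.0274 -0.0161] Y [-0.0211 -0.0194 -0.0178] Z [0.1238 0.1279 0.1323] 20
top bar0.02 X [-0.038  -0.0274 -0.0154] Y [0.0192 0.0218 0.0246] Z [0.1237 0.1275 0.1329] 29
side head X [-0.0075 -0.0018  0.0081] Y [-0.011  -0.007   0.0054] Z [0.157  0.1652 0.1681] 46
side ring X [-0.0581 -0.0471 -0.0216] Y [-0.0261 -0.0058  0.0189] Z [0.1255 0.1352 0.1402] 100
side tab X [-0.0581 -0.0507 -0.0408] Y [-0.0246 -0.0058  0.0189] Z [0.1326 0.136  0.1405] 74
side bar-0.02 X [-0.039  -0.0285 -0.0162] Y [-0.0265 -0.0239 -0.0217] Z [0.1233 0.1282 0.132 ] 16
side bar0.02 X [-0.0392 -0.0261 -0.016 ] Y [0.016  0.0174 0.0207] Z [0.1227 0.1258 0.1333] 16
```

View pics/m18.png

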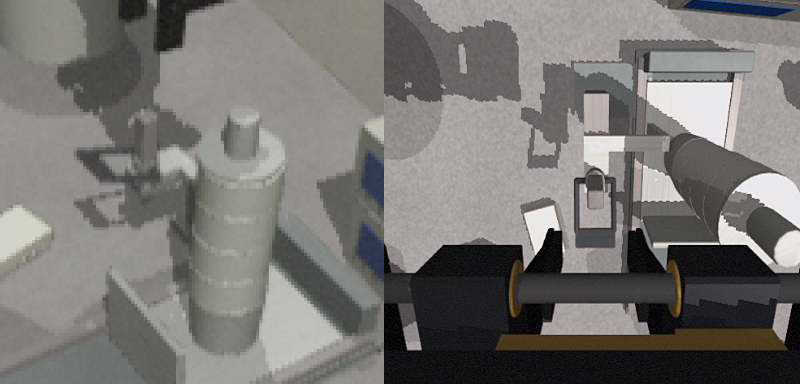

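The pin's head top is at z 0.168, so the collar sits on the plate. The ring is raised toward -x with its tab at about px (595,238) in the wrist half. I'll press the tab down with shut fingers.

Call:
apply_moves(moves=[[1,-0.03,-0.0016,0,0],[1,-0.058,-0.0032,0.0025,0],[1,-0.058,-0.0032,0.0025,0],[1,-0.0555,-0.0037,0.05,0],[1,-0.0546,-0.004,0.08,0],[1,-0.0546,-0.004,0.08,0],[1,-0.0546,-0.004,0.08,0],[1,-0.0546,-0.004,0.08,0],[1,-0.0546,-0.004,0.08,0]])

```text
t: 47.0
tcp_pos: [0.5738, 0.1629, 0.1712]
eef_rot: [[0.997, 0.069, -0.04], [0.069, -0.998, -0.011], [-0.041, 0.008, -0.999]]
ft_force: [-0.0, 0.5, -0.1]
opening: 0.0005
```

Call:
apply_moves(moves=[[1,0.001,0,0.02,0],[1,0.0015,0,0.032,0],[1,0.002,0,0.042,0],[1,0.0022,0,0.05,0],[1,0.0025,0,0.058,0],[1,0.0028,0,0.066,0],[1,0.003,0,0.074,0],[1,0.0033,0,0.082,0],[1,0.0036,0,0.09,0],[1,0.0038,0,0.095,0],[1,0.0038,0,0.095,0]])

```text
t: 48.1
tcp_pos: [0.5865, 0.164, 0.0926]
eef_rot: [[0.997, 0.075, -0.008], [0.075, -0.997, -0.006], [-0.008, 0.005, -1.0]]
ft_force: [-6.3, -8.3, 52.9]
opening: 0.0003
```

Call:
apply_moves(moves=[[1,0,0,-0.01,0],[1,-0.01,0,-0.04,0],[1,-0.02,0,-0.09,0],[1,-0.03,0,-0.13,0],[1,-0.03,0,-0.13,0],[1,-0.03,0,-0.13,0]])

```text
t: 48.7
tcp_pos: [0.5574, 0.1628, 0.2236]
eef_rot: [[0.997, 0.075, -0.006], [0.075, -0.997, -0.004], [-0.007, 0.003, -1.0]]
ft_force: [0.6, 0.1, -1.0]
opening: 0.0
```

```bash
cat > r.py <<'E'
from h import *
import sys
t=sys.argv[1]
s=read_state();print(s['t'],s['tcp_pos'].round(4),s['ft_force'].round(1));print(s['eef_rot'].round(3))
yv=np.array([-.0698,.9976,0]);xv=np.array([.9976,.0698,0]);H=np.array([.6255,.1629,0])
for n in('wrist','top','side'):
    c=camera_params(n);im,d=snapshot(n);np.savez(f'pics/{n}{t}.npz',im=im,d=d,**c);cv2.imwrite(f'pics/{n}{t}.png',im[:,:,::-1])
    W3=cloud(n,d,c);D=W3-H;X=D@xv;Y=D@yv;Z=W3[:,:,2]
    def q(nm,m):
        if m.sum()>5: print(n,nm,'X',np.percentile(X[m],[2,50,98]).round(4),'Y',np.percentile(Y[m],[2,50,98]).round(4),'Z',np.percentile(Z[m],[5,50,95]).round(4),m.sum())
    q('head',(abs(X)<.02)&(abs(Y)<.02)&(Z>.155)&(Z<.18))
    q('headtop',(abs(X)<.02)&(abs(Y)<.02)&(Z>.164)&(Z<.18))
    q('ring',(X<-.018)&(X>-.08)&(abs(Y)<.03)&(Z>.04)&(Z<.16))
    q('lowring',(X<.01)&(X>-.08)&(abs(Y)<.03)&(Z>.04)&(Z<.088))
    q('flange',(abs(X-.003)<.05)&(abs(Y+.13)<.05)&(abs(Z-.214)<.006))
a=cv2.imread(f'pics/side{t}.png')[90:210,220:340];b=cv2.imread(f'pics/wrist{t}.png')
cv2.imwrite(f'pics/m{t}.png',np.hstack([np.clip(cv2.resize(a,(384,384),interpolation=3)*1.4,0,255).astype(np.uint8),cv2.resize(b,(416,384))]))
E
python3 r.py 19
```

```text
48.7 [0.5574 0.1628 0.2236] [ 0.6  0.1 -1. ]
[[ 0.997  0.075 -0.006]
 [ 0.075 -0.997 -0.004]
 [-0.007  0.003 -1.   ]]
wrist head X [-0.0057  0.002   0.0098] Y [-0.0102 -0.0024  0.0052] Z [0.1667 0.1682 0.1695] 633
wrist headtop X [-0.0057  0.0019  0.0098] Y [-0.0102 -0.0024  0.0052] Z [0.1667 0.1682 0.1695] 627
wrist ring X [-0.049  -0.0376 -0.0193] Y [-0.0249 -0.0027  0.0206] Z [0.083  0.0901 0.1025] 1023
wrist lowring X [-0.0493 -0.0451 -0.0408] Y [-0.0236 -0.0029  0.0195] Z [0.0822 0.0852 0.0876] 342
wrist flange X [-0.0246  0.0022  0.0301] Y [-0.1264 -0.1119 -0.0988] Z [0.2142 0.2163 0.2175] 5080
top head X [0.0001 0.0037 0.0083] Y [-0.0067 -0.0004  0.0066] Z [0.1634 0.1666 0.1697] 27
top headtop X [0.0001 0.0035 0.0082] Y [-0.0067 -0.0003  0.0066] Z [0.1647 0.1668 0.1698] 24
top ring X [-0.0482 -0.039  -0.0194] Y [-0.0217 -0.0141  0.0006] Z [0.0822 0.088  0.1017] 75
top lowring X [-0.0484 -0.0436 -0.0376] Y [-0.0195 -0.0105  0.0009] Z [0.0813 0.0853 0.0877] 38
top flange X [-0.0279 -0.0001  0.0337] Y [-0.1598 -0.1304 -0.0979] Z [0.2113 0.2148 0.2175] 634
side head X [-0.0082 -0.0024  0.0076] Y [-0.0116 -0.005   0.0054] Z [0.1581 0.1649 0.169 ] 43
side headtop X [-0.0078 -0.002   0.0081] Y [-0.0099 -0.0029  0.0065] Z [0.1649 0.167  0.169 ] 24
side ring X [-0.0504 -0.0405 -0.019 ] Y [-0.0252 -0.0019  0.022 ] Z [0.0816 0.0885 0.1029] 117
side lowring X [-0.0505 -0.0462  0.0005] Y [-0.0242 -0.0029  0.0189] Z [0.0754 0.0845 0.0875] 54
side flange X [-0.0294 -0.0063  0.0329] Y [-0.1654 -0.1417 -0.1009] Z [0.2098 0.2152 0.2172] 368
```

View pics/m19.png

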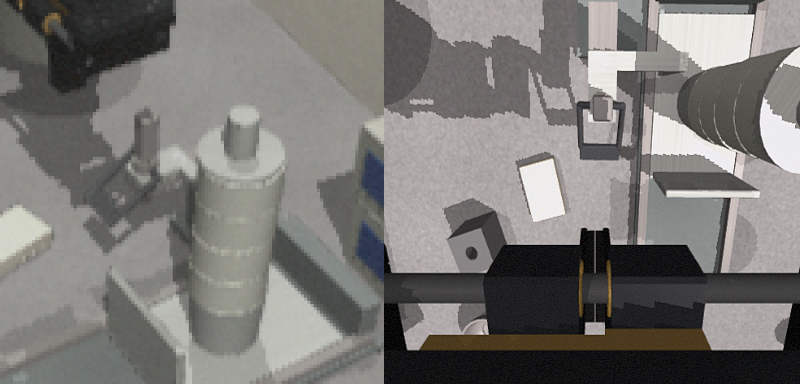

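The ring is now at about 36° below level and the pin is still seated. The upward force was probably the gripper's body touching the pin head, so from here I'll keep the TCP at or above 0.103. Next I'll straddle the plates with part-open fingers and push the two bars.

Call:
apply_moves(moves=[[0.575,0.0244,0.0038,0,0],[0.575,0.0244,0.0038,0.03,0],[0.575,0.0244,0.0038,0.06,0],[0.575,0.0244,0.0038,0.08,0],[0.575,0.0244,0.0038,0.0835,0],[0.575,0.0244,0.0038,0.0835,0],[0.575,0.0244,0.0038,0.0835,0],[0.575,0.0244,0.0038,0.0835,0]])

```text
t: 49.65
tcp_pos: [0.5813, 0.16, 0.1383]
eef_rot: [[0.997, 0.075, -0.009], [0.075, -0.997, -0.006], [-0.009, 0.005, -1.0]]
ft_force: [0.5, -0.3, 0.0]
opening: 0.0365
```

Call:
apply_moves(moves=[[0.575,0,-0.0005,0.01,0],[0.575,0,-0.0005,0.02,0],[0.575,0,-0.0005,0.03,0],[0.575,0,-0.0005,0.035,0],[0.575,0,-0.0005,0.035,0],[0.575,0,-0.0005,0.035,0]])

```text
t: 50.25
tcp_pos: [0.581, 0.1602, 0.1032]
eef_rot: [[0.997, 0.075, -0.009], [0.075, -0.997, -0.006], [-0.009, 0.006, -1.0]]
ft_force: [0.2, -0.4, 0.8]
opening: 0.0369
```

Call:
apply_moves(moves=[[0.575,0.006,0,0,0],[0.575,0.011,0,0,0],[0.575,0.015,0,0,0],[0.575,0.018,0,0,0],[0.575,0.021,0,0,0],[0.575,0.0235,0,0,0],[0.575,0.026,0,0,0],[0.575,0.026,0,0,0],[0.575,0.026,0,0,0]])

```text
t: 51.15
tcp_pos: [0.6069, 0.1621, 0.1029]
eef_rot: [[0.997, 0.075, -0.009], [0.075, -0.997, -0.007], [-0.009, 0.006, -1.0]]
ft_force: [-1.3, -1.5, -0.1]
opening: 0.0369
```

Call:
apply_moves(moves=[[0.575,0.0015,0,0,0],[0.575,0.003,0,0,0],[0.575,0.0045,0,0,0],[0.575,0.006,0,0,0],[0.575,0.007,0,0,0],[0.575,0.007,0,0,0],[0.575,0.007,0,0,0]])

```text
t: 51.85
tcp_pos: [0.6137, 0.1625, 0.1026]
eef_rot: [[0.997, 0.075, -0.009], [0.075, -0.997, -0.007], [-0.01, 0.006, -1.0]]
ft_force: [-3.6, -0.8, -2.1]
opening: 0.0373
```

Call:
apply_moves(moves=[[0.575,0.001,0,0,0],[0.575,0.002,0,0,0],[0.575,0.003,0,0,0],[0.575,0.003,0,0,0]])

```text
t: 52.25
tcp_pos: [0.6165, 0.1627, 0.1022]
eef_rot: [[0.997, 0.075, -0.01], [0.075, -0.997, -0.007], [-0.011, 0.006, -1.0]]
ft_force: [-3.9, -1.2, -1.7]
opening: 0.0371
```

```bash
python3 r.py 20
```

```text
52.25 [0.6165 0.1627 0.1022] [-3.9 -1.2 -1.7]
[[ 0.997  0.075 -0.01 ]
 [ 0.075 -0.997 -0.007]
 [-0.011  0.006 -1.   ]]
wrist head X [-0.0006  0.0137  0.0148] Y [-0.0104 -0.0029  0.0044] Z [0.1561 0.1649 0.1694] 1158
wrist headtop X [-0.001   0.0023  0.0148] Y [-0.0104 -0.0032  0.004 ] Z [0.1646 0.1685 0.1695] 636
wrist ring X [-0.0192 -0.0185 -0.018 ] Y [-0.0239  0.0184  0.023 ] Z [0.1128 0.1535 0.1568] 28
wrist lowring X [0.0006 0.0045 0.0069] Y [-0.0253  0.0151  0.0205] Z [0.0595 0.0744 0.0865] 266
top flange X [-0.0392 -0.002   0.033 ] Y [-0.1591 -0.119  -0.0811] Z [0.2112 0.2146 0.2177] 816
side ring X [-0.0222 -0.0205 -0.0184] Y [-0.0285  0.0165  0.0289] Z [0.1048 0.1219 0.1471] 60
side lowring X [-0.0036 -0.0014  0.0036] Y [-0.0263 -0.0077  0.0184] Z [0.0572 0.0683 0.0813] 65
side flange X [-0.0443 -0.0082  0.0314] Y [-0.1644 -0.131  -0.081 ] Z [0.2096 0.2152 0.217 ] 510
```

Call:
apply_moves(moves=[[0.575,0.001,0,0,0],[0.575,0.002,0,0,0],[0.575,0.002,0,0,0]])

```text
t: 52.7
tcp_pos: [0.6172, 0.1627, 0.1022]
eef_rot: [[0.997, 0.075, -0.013], [0.075, -0.997, -0.008], [-0.014, 0.007, -1.0]]
ft_force: [-7.3, -0.8, -0.9]
opening: 0.037
```

Call:
apply_moves(moves=[[0.575,-0.01,0,0,0],[0.575,-0.03,0,0,0],[0.575,-0.05,0,0,0],[0.575,-0.06,0,-0.03,0],[0.575,-0.07,0,-0.08,0],[0.575,-0.09,0,-0.13,0],[0.575,-0.12,0,-0.16,0],[0.575,-0.15,0,-0.18,0],[0.575,-0.15,0,-0.18,0],[0.575,-0.15,0,-0.18,0]])

```text
t: 53.7
tcp_pos: [0.4709, 0.1535, 0.2864]
eef_rot: [[0.997, 0.076, -0.007], [0.076, -0.997, -0.004], [-0.007, 0.003, -1.0]]
ft_force: [0.1, -0.1, -0.7]
opening: 0.0373
```

```bash
python3 r.py 21; python3 - <<'E'
from h import *
yv=np.array([-.0698,.9976,0]);xv=np.array([.9976,.0698,0]);H=np.array([.6255,.1629,0])
for n in('wrist','side'):
    z=np.load(f'pics/{n}21.npz');W=cloud(n,z['d'],z).reshape(-1,3);X=(W-H)@xv;Y=(W-H)@yv
    m=(abs(X)<.03)&(abs(Y)<.03)&(W[:,2]>.045)&(W[:,2]<.088)
    if m.sum()>5:
        p=np.polyfit(W[m,2],X[m],1);print(n,'ring X slope vs z',p.round(3),m.sum())
        for a in np.arange(.045,.09,.006):
            k=m&(W[:,2]>=a)&(W[:,2]<a+.006)
            if k.sum()>2:print(a.round(3),np.median(X[k]).round(4),k.sum())
z=np.load('pics/top21.npz');W=cloud('top',z['d'],z)
S=W.reshape(-1,3)
for nm,x,y,zz in(('amber',.714,-.17,.108),('saline',.7025,-.3128,.138),('jar',.3212,-.2304,.068),('knob',.6376,.036,.25)):
    s=S[(np.hypot(S[:,0]-x,S[:,1]-y)<.03)&(abs(S[:,2]-zz)<.008)];print(nm,len(s),s.mean(0).round(4) if len(s) else '')
a=cv2.imread('pics/side21.png')[70:220,200:350];b=cv2.imread('pics/wrist21.png')
cv2.imwrite('pics/m21.png',np.hstack([np.clip(cv2.resize(a,(450,450),interpolation=3)*1.4,0,255).astype(np.uint8),cv2.resize(b[:250,150:400],(350,450))]))
E
```

```text
53.7 [0.4709 0.1535 0.2864] [ 0.1 -0.1 -0.7]
[[ 0.997  0.076 -0.007]
 [ 0.076 -0.997 -0.004]
 [-0.007  0.003 -1.   ]]
wrist lowring X [0.001  0.0036 0.0071] Y [-0.0257  0.0125  0.0194] Z [0.0586 0.0725 0.0853] 93
wrist flange X [-0.0284 -0.0228 -0.0187] Y [-0.1527 -0.131  -0.1101] Z [0.2108 0.2162 0.2175] 1148
top head X [-0.0048  0.0021  0.0108] Y [-0.0075 -0.      0.0084] Z [0.1582 0.1668 0.1702] 58
top headtop X [-0.0043  0.0033  0.0108] Y [-0.0071  0.      0.0073] Z [0.1646 0.1679 0.1704] 47
top lowring X [0.0004 0.0037 0.0064] Y [-0.0225 -0.0156  0.0227] Z [0.0558 0.0722 0.0878] 16
top flange X [-0.0273  0.0002  0.0338] Y [-0.1598 -0.1299 -0.0979] Z [0.2113 0.2147 0.2175] 636
side head X [-0.0064  0.0005  0.0092] Y [-0.0118 -0.0067  0.0052] Z [0.157  0.1657 0.1689] 45
side headtop X [-0.0065  0.0014  0.0094] Y [-0.0114 -0.005   0.0058] Z [0.1646 0.167  0.1692] 27
side lowring X [-0.0007  0.0027  0.0078] Y [-0.0263 -0.0129  0.0139] Z [0.0566 0.0667 0.0837] 59
side flange X [-0.0291 -0.0062  0.0322] Y [-0.1658 -0.1417 -0.1015] Z [0.2101 0.2154 0.2174] 371
wrist ring X slope vs z [-0.002  0.004] 93
0.057 0.0024 12
0.063 0.0024 11
0.069 0.004 35
0.075 0.0036 20
0.081 0.0032 12
side ring X slope vs z [0.006 0.003] 59
0.051 0.0043 5
0.057 0.0025 14
0.063 0.0016 16
0.069 0.0023 11
0.075 0.0029 9
0.081 0.0034 3
amber 87 [ 0.714  -0.17    0.1079]
saline 122 [ 0.7026 -0.3124  0.1379]
jar 277 [ 0.3213 -0.2302  0.0683]
knob 102 [0.6369 0.036  0.2496]
```

View pics/m21.png

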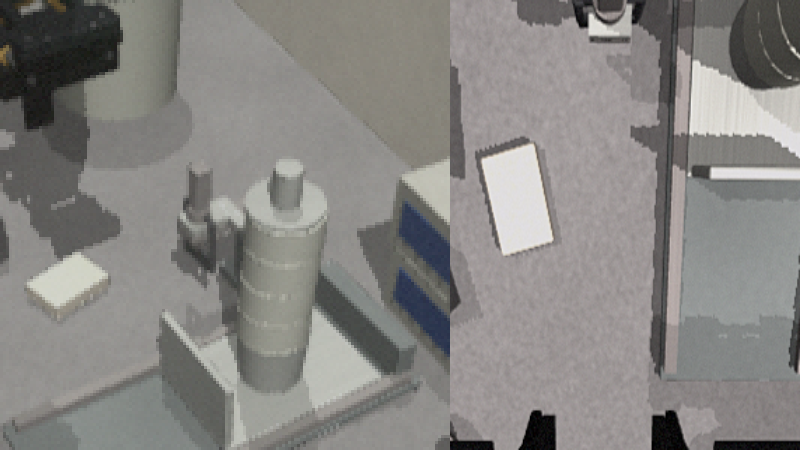

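The ring hangs vertical, the pin's collar is down, the capped stack stands home, and the bystanders haven't moved. Handing in.

```bash
python3 -c "
from station import *
print(job_done());s=read_state();print(s['t'],s['tcp_pos'],s['ft_force'])"
```

```text
the job is handed in; nothing more can be done
None
the job is handed in; nothing more can be done
```

The job is done and handed in at about 54 s of the 210 s allowed. One contact, described below, may have broken the 40 N limit on the gripper's body. I found four loose beakers and nested all of them in the holder. I seated the cap, pushed the carriage home, dropped the pin and swung the ring down to its stop.

**Last checks (cameras and forces):**
- **Stack and cap:** the stack's rim was at z 0.210 m before capping, against 0.212 expected. The flange is at z 0.215–0.216 m, against 0.216.
- **Carriage:** it moved about 66 mm to its stop. It had been drawn out about 66 mm at the start, not 100. The two holes agreed to within 0.3 mm.
- **Pin:** its head top is at z 0.167–0.168 m, so the collar sits on the plate.
- **Ring:** it hangs vertical, with no slope beyond noise. I pushed it until the force rose to about 7 N at its stop.
- **Bystanders:** the amber bottle, saline and pill jar have not moved.

**What went wrong along the way:**
- **Third beaker:** it jammed once, about 7 mm short of home, at about 20 N. I stood it on the table, regripped it and then nested it cleanly.
- **Carriage stop:** the fingers pressed the push plate at a net force of about 100 N (84 N along x) when the carriage hit its stop. That is under the 120 N wrist limit.
- **Tab press:** pressing the ring's tab down gave a force of about 53 N. The gripper's body probably touched the pin head; if so, it exceeded the 40 N limit. The pin stayed seated, but I could not tell which part made contact.

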